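# Clamp a bottle on the bench shaker

### The job

Stand the small blue-capped bottle upright on the shaker's platform between the two bars. Then squeeze the release button on the sliding clamp's leaning handle and, holding it right in, slide the clamp gently towards the other bar until the bottle is trapped and the clamp's sprung bar has given several millimetres. Let go, so that the clamp locks and keeps the bottle firmly held, and leave the other glassware where it stands.

Things in the scene. Friction and masses are not known exactly. Their poses are not given: they have to be found in the camera images.
- shaker: Fixed white bench shaker, 280 (x) x 340 (y) x 94 mm high; place and yaw vary. Origin: centre of its underside; its x points about to the robot's left, its y about towards the robot, z up. Its black platform top is at z = 94 mm. The clamp's rail runs along y at x = -150 mm. On the platform two bars lie along x (-70 to +90 mm): the clamp's sprung bar at -y, the backstop at +y.
- bottle_spot (a point): Point on the platform's top between the bars (shaker x = -15, y = 8, z = 94 mm), always free at the start: over 40 mm to the bar on either side. The backstop, an aluminium bar 36 mm high, is screwed down with its face anywhere from 42 to 87 mm to the +y side of this point; this is not measured and must be seen or felt. The clamp's arm is 34 mm high.
- bottle: Loose round glass bottle with a blue screw cap, the smaller of the two blue-capped bottles: body 56 mm diameter, 115 mm high in all; the cap is 38 mm diameter and takes up the top 24 mm. Mass about 0.2 kg (varies). Origin: centre of its underside, z along its axis. It starts on the bench, right of the shaker, nearer or farther.
- clamp_grip (a point): Middle of the clamp's handle and button, to bring between the fingers; axes as the shaker's. The grey handle leans 35 degrees outwards: it runs along (-sin 35, 0, cos 35), its broad faces look along +-(cos 35, 0, sin 35). 44 mm wide (y), 20 mm thick, plus the button, 8 mm proud on the upper face: 28 mm in all, 22 mm pressed. The point is mid-thickness, at the button's centre.
- handle_top (a point): Centre of the handle's free end, 26 mm up the handle from the button's centre (4 mm off its line, as the button is proud). The root on the black saddle is 64 mm down the handle from here. Grasp with the tool leaning 35 degrees, fingers pointing along (sin 35, 0, -cos 35) in the shaker's frame, closing on the broad faces; finger ends may pass up to 25 mm beyond clamp_grip.
- clamp (a joint): Clamp position along the rail in m; grows as it slides along the shaker's +y, to the backstop. Starts at 0 to 0.03, ends at 0.15. Its relaxed bar's face is at shaker y = joint - 0.067. Locked by a brake (about 35 N) unless the button is in; then it needs about 3 N, and 1 to 3 N more to push the bottle along. It must not be forced that way with the button less than 3 mm in.
- button (a joint): Travel of the release button (black, 28 mm along y, 26 mm along the handle) in m: 0 out (locked), 0.006 right in, pressed along (-cos 35, 0, -sin 35) in the shaker's frame, square into the handle. Its spring needs 9 N to start (the brake then lets go) and 13 N to bottom; squeeze with 30 to 50 N.
- clamp_bar: The clamp's sprung grey bar, 16 mm diameter, 160 mm long along x, axis 22 mm above the platform; origin at its middle. It yields towards -y at 1.5 N per mm, 12 mm at most. It must end pressing the bottle with more than 4 N (about 3 mm given); 6 to 12 N is good, above 35 N the glass is in danger.
- beaker: Bystander: open glass beaker, 60 mm diameter, 80 mm high; origin at the centre of its underside. It stands near the bottle. Leave it.
- big_bottle: Bystander: large capped glass bottle, 90 mm diameter, 180 mm high; origin under its centre. Leave it.
- cylinder: Bystander: tall measuring cylinder, 34 mm diameter on a 72 mm foot, 240 mm high; origin under its centre. Leave it.
- wash_bottle: Bystander: white wash bottle, 68 mm diameter, 205 mm high with its bent spout; origin under its centre. Leave it.
- vial: Bystander: small amber vial, 22 mm diameter, 46 mm high, standing on the platform at its +y edge, behind the backstop; origin under its centre. Leave it.
There are look-alikes about, which are no part of the job. What is shaped like the bottle but pink is not meant.

How it is judged:
On the way, in this order (a step that is already met when the one before it is completed fails the run):
1. the bottle stands released and upright on the platform between the bars (z of bottle in the frame of shaker between 0.09 and 0.098 m and x of bottle in the frame of shaker between -0.08 and 0.1 m and y of bottle in the frame of shaker between -0.06 and 0.075 m and angle between bottle's own z axis and vertical below 0.1 rad and contact force between the fingers and bottle below 0.05 N), for 0.2 s.
2. with the button held in, the clamp's sprung bar is pressed against the bottle (value of joint button above 0.003 m and contact force between bottle and clamp_bar above 4 N), for 0.1 s.
At the end, for the whole second after the job is handed in: The bottle stands upright (within 0.1 rad) and still on the platform (underside within 4 mm of its top), pressed by the clamp's sprung bar with more than 4 N, the clamp at rest and the button fully out (within 1.5 mm), so that the clamp is locked (contact force between bottle and clamp_bar above 4 N and value of joint button below 0.0015 m and velocity of joint clamp between -0.005 and 0.005 m/s and z of bottle in the frame of shaker between 0.09 and 0.098 m and angle between bottle's own z axis and vertical below 0.1 rad and linear speed of bottle below 0.01 m/s); the robot touches nothing.
It fails at once if the clamp is dragged along (faster than 20 mm/s) towards the backstop without its button held at least 3 mm in (value of joint button below 0.003 m and velocity of joint clamp above 0.02 m/s).
It fails at once if the clamp crushes the bottle (more than 35 N) (contact force between bottle and clamp_bar above 35 N).
It fails at once if the bottle is tipped over (more than 0.6 rad) (angle between bottle's own z axis and vertical above 0.6 rad).
It fails at once if other glassware is shoved (more than 30 mm) (distance of any of beaker, big_bottle, cylinder, wash_bottle, vial from where it was at the start of the episode above 0.03 m).
It also fails if it takes over 72 s, if anything falls off the work surface, if the arm or the gripper's body presses on something with over 40 N, if the wrist force passes 120 N, or if a joint passes its speed limit or range.

### The arm

A 6-joint arm with a two-finger parallel gripper is mounted at the origin on the work surface. World frame = base frame: x ahead of the robot, y to its left, z up, the work surface at z = 0. Lengths are in m, angles in rad, forces in N, time in s.
With the tool pointing down it reaches from about 0.375 to 0.9 m from the base axis. Payload 3.1 kg.
Tool frame: the origin (TCP) lies at the very end of the fingers, on their centre line; the grasp point (between the pads) lies 19 mm behind it; z points along the fingers, y is the direction in which the jaws open and shut (so a half turn about z gives the same grasp; the last joint's range is limited). The gripper opens to 87 mm and grips with 3 to 60 N. Pads are 19 mm wide; open, the fingers measure 117 mm over their backs; the gripper's body (75 mm by 190 mm) begins 51 mm behind the grasp point.
Start: joints at [0.942, 0.527, 1.433, -0, 1.181, -0.178], TCP at [0.272, 0.563, 0.223] pointing down, gripper open.
Joint ranges: [-3.08, 3.08], [-0.75, 2.2], [0.22, 2.44], [-1.43, 4.57], [0, 2.65], [-2.85, 2.85]. Speed limits (rad/s): [2.79, 2.79, 3.14, 3.14, 3.14, 3.14].

### API

Orientations are given as a unit quaternion [x, y, z, w].
In Python, from rig import robot, optics gives the robot as it stands.
- The arm moves only by the shell command python3 -m inch 'ROWS' [FORCE]. ROWS is JSON, a list of rows, each an object of numbers: "ax", "ay", "az": the turn, a rotation vector about the tool's x, y, z in rad; "dx", "dy", "dz": the shift along the tool's x, y, z in mm; "gripper": the opening in per cent of the stroke, from 0 (shut) to 100 (fully open). In form: [{"ax": .., "ay": .., "az": .., "dx": .., "dy": .., "dz": .., "gripper": ..}, ...]. A call has 1 to 8 rows; each row shifts and turns the commanded pose from where the row before left it, along the tool's axes as they then stand; what a row does not reach is not made up. A row lasts 1/10 s, in which the tool goes at most 50 mm and 8.59 degrees, less where a joint would pass 70% of its speed; a pose out of reach is approached as far as the arm can. A call with a gripper value outside its range is refused whole. The fingers move at their own pace and stop on an object; FORCE is the grip in N (left out, the last holds). Time passes only in rows, so rows that do not move let the fingers close. It gives the time, the measured TCP pose, the force and the opening at its end, in the units of the state.
- robot.get_obs(): the state, without advancing time (a new reading comes with each control period).
- optics.camera(name): name is "side" or "top"; returns a dict with "img" (384x512x3 uint8, red, green, blue), "depth" (384x512 float32, m along the optical axis (not along the pixel's ray), 0 where there is no reading), "camera_matrix" (3x3 intrinsics, pixels), "position" and "attitude" of the camera in the world. Camera axes: x right, y up, looking along -z (the intrinsics and any distortion apply to the point x, -y, -z); pixel columns grow to the right and rows downward; lengths in m; the calibration is good to about 2 mm. A picture is of the moment at which its call begins.
- robot.hand_in(): hands the job in, once; it reports no verdict.
The state is a dict: "time": time; "q": joint angles; "joint_velocities": joint speeds; "joint_torque": joint torques, N m; "position": TCP position; "tool_rot": TCP orientation; "ft_force": force on the tool from outside, world axes, zero at the start; "moment": the same for the moment, N m; "grip_width": finger opening in m.
Only numpy, scipy, OpenCV 4.12 (cv2) and the standard library are available. Lean on these libraries where they do the work, as an engineer would, in place of code of your own. Each camera call takes 0.05 s, during which the arm holds its last target.

## Working session

There is one attempt and no reset: what is moved stays moved. The work goes in short steps, Python scripts to look and compute and a shell command to move; the robot and the scene stay as the last step left them, time stands still between calls to the robot, and variables do not carry over. Pictures are saved under pics/ and viewed, and the job is handed in when it is done.

```bash
ls; mkdir -p pics; python3 - <<'E'
from rig import robot, optics
import cv2,numpy as np
print(robot.get_obs())
for n in("side","top"):
    c=optics.camera(n); cv2.imwrite(f"pics/{n}0.png",c["img"][:,:,::-1])
    print(n,c["camera_matrix"],c["position"],c["attitude"])
    np.savez(f"{n}0.npz",**c)
E
```

```text
pics
{'time': 0.0, 'q': array([ 9.41491509e-01,  5.28447281e-01,  1.43392731e+00,  2.57461264e-05,
        1.18140000e+00, -1.78503704e-01]), 'joint_velocities': array([-0.00049217, -0.00032117, -0.0021271 ,  0.00067911, -0.00082797,
        0.00031864]), 'joint_torque': array([ 1.43398724e-03, -4.40053225e+01, -1.76589721e+01,  6.33807667e-02,
        5.83010016e-02, -1.71459087e-04]), 'position': array([0.27182668, 0.56196331, 0.22157529]), 'tool_rot': array([ 2.23501448e-01,  9.74702987e-01, -9.98507232e-04, -4.39710724e-04]), 'ft_force': array([ 0.49645744, -0.59553459, -0.25260764]), 'moment': array([-0.07739122,  0.033045  ,  0.02134664]), 'grip_width': 0.08698060022973816}
side [[422.75816005   0.         255.68351243]
 [  0.         422.75816005 188.26959038]
 [  0.           0.           1.        ]] [ 0.37009732 -0.80208014  0.87057018] [ 0.40607612 -0.03549743 -0.09134734  0.90856909]
top [[481.27414335   0.         251.9073813 ]
 [  0.         481.27414335 192.66885996]
 [  0.           0.           1.        ]] [0.33984375 0.01058565 1.67533443] [ 0.04329515 -0.04295486 -0.69989143  0.71164064]
```

View pics/side0.png

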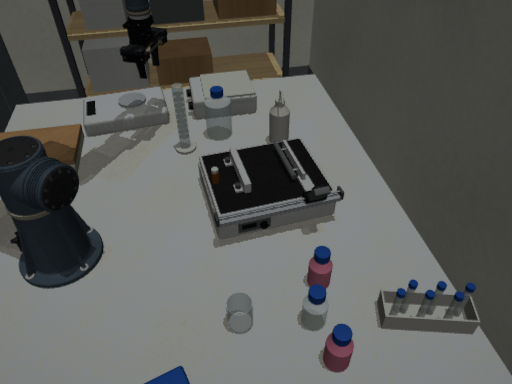

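View pics/top0.png

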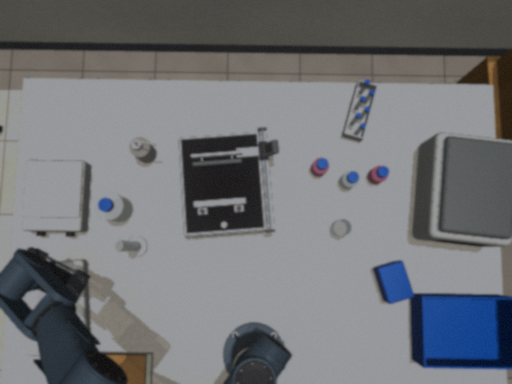

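The side view shows the clear blue-capped bottle at (316,307) between two pink ones, with the beaker at (239,313). In the top view the bottle is at (349,179), the shaker spans (180-272,130-236), and its clamp handle is at about (268,149).

```bash
cat > h.py <<'E'
import numpy as np,cv2
from scipy.spatial.transform import Rotation as R
def load(n): return dict(np.load(n))
def cloud(c):
    K=c["camera_matrix"]; d=c["depth"]; v,u=np.mgrid[0:384,0:512]
    x=(u-K[0,2])/K[0,0]*d; y=(v-K[1,2])/K[1,1]*d
    P=np.stack([x,-y,-d],-1)@R.from_quat(c["attitude"]).as_matrix().T+c["position"]
    P[d==0]=np.nan
    return P
def proj(c,p):
    q=(np.atleast_2d(p)-c["position"])@R.from_quat(c["attitude"]).as_matrix()
    K=c["camera_matrix"]; z=-q[:,2]
    return np.c_[K[0,0]*q[:,0]/z+K[0,2], -K[1,1]*q[:,1]/z+K[1,2]]
def ray(c,u,v,z):
    K=c["camera_matrix"]; r=R.from_quat(c["attitude"]).as_matrix()@np.array([(u-K[0,2])/K[0,0],-(v-K[1,2])/K[1,1],-1])
    return c["position"]+r*(z-c["position"][2])/r[2]
E
python3 - <<'E'
from h import *
for n in("top","side"):
    c=load(n+"0.npz");P=cloud(c);I=c["img"].astype(int)
    print(n,(c["depth"]==0).mean())
    blue=(I[...,2]>I[...,0]+40)&(I[...,2]>I[...,1]+30)
    k,l,s,ce=cv2.connectedComponentsWithStats(blue.astype(np.uint8))
    for i in range(1,k):
        if s[i,4]>15:
            p=P[l==i]; print(ce[i].round(1),s[i,4],np.nanmedian(p,0).round(4),np.nanpercentile(p[:,2],90).round(4),'ray z=.115',ray(c,*ce[i],.115).round(4))
c=load("top0.npz");P=cloud(c)
x0,y0,x1,y1=160,110,300,250
cv2.imwrite("pics/topz.png",cv2.resize(c["img"][y0:y1,x0:x1,::-1],None,fx=5,fy=5,interpolation=cv2.INTER_CUBIC))
h=np.clip(np.nan_to_num(P[y0:y1,x0:x1,2])/.2*255,0,255).astype(np.uint8)
cv2.imwrite("pics/toph.png",cv2.resize(cv2.applyColorMap(h,cv2.COLORMAP_JET),None,fx=5,fy=5,interpolation=cv2.INTER_NEAREST)[:600])
c=load("side0.npz")
cv2.imwrite("pics/sidez.png",cv2.resize(c["img"][120:240,190:350,::-1],None,fx=5,fy=5,interpolation=cv2.INTER_CUBIC))
E
```

```text
top 0.004058837890625
[367.   81.8] 23 [ 0.9145 -0.3685  0.1099] 0.1149 ray z=.115 [ 0.913  -0.3677  0.115 ]
[371.6  91.9] 26 [ 0.8811 -0.3835  0.1092] 0.1157 ray z=.115 [ 0.8782 -0.3826  0.115 ]
[362.7  98.3] 26 [ 0.8579 -0.3538  0.1104] 0.1149 ray z=.115 [ 0.8555 -0.3524  0.115 ]
[367.  108.7] 24 [ 0.8234 -0.3677  0.1087] 0.1132 ray z=.115 [ 0.82   -0.3665  0.115 ]
[357.9 115.1] 22 [ 0.7987 -0.3373  0.1103] 0.1132 ray z=.115 [ 0.7976 -0.336   0.115 ]
[362.6 125.3] 25 [ 0.7648 -0.3523  0.1107] 0.1157 ray z=.115 [ 0.7629 -0.3511  0.115 ]
[322.2 163. ] 99 [ 0.6338 -0.2163  0.1142] 0.1185 ray z=.115 [ 0.6335 -0.2167  0.115 ]
[382.9 171.1] 100 [ 0.6102 -0.4155  0.1146] 0.1194 ray z=.115 [ 0.6097 -0.4161  0.115 ]
[352.7 176.7] 104 [ 0.5888 -0.3174  0.115 ] 0.1197 ray z=.115 [ 0.5895 -0.3169  0.115 ]
[104.7 204.3] 155 [0.4796 0.4714 0.1783] 0.1831 ray z=.115 [0.485  0.4915 0.115 ]
[395.  281.9] 1052 [ 0.2494 -0.4591  0.0807] 0.0858 ray z=.115 [ 0.2518 -0.4488  0.115 ]
[460.9 329.7] 5449 [ 0.0916 -0.6947  0.0075] 0.1147 ray z=.115 [ 0.1064 -0.6538  0.115 ]
side 0.004023234049479167
[216.2 
[... 247 characters left out ...]
]
[441.9 284.5] 54 [ 0.8567 -0.3535  0.1115] 0.1127 ray z=.115 [ 0.8546 -0.356   0.115 ]
[471.  286.4] 54 [ 0.9142 -0.3697  0.1109] 0.1125 ray z=.115 [ 0.912  -0.3726  0.115 ]
[317.2 292.5] 234 [ 0.5901 -0.3208  0.1135] 0.1154 ray z=.115 [ 0.5895 -0.322   0.115 ]
[401.2 291.8] 53 [ 0.7642 -0.3537  0.1112] 0.1123 ray z=.115 [ 0.7621 -0.3556  0.115 ]
[430.3 293.2] 53 [ 0.822  -0.3679  0.1109] 0.1128 ray z=.115 [ 0.8197 -0.371   0.115 ]
[459.6 294.9] 53 [ 0.8799 -0.3845  0.1106] 0.1122 ray z=.115 [ 0.8771 -0.387   0.115 ]
[342.5 333. ] 285 [ 0.6101 -0.419   0.114 ] 0.1157 ray z=.115 [ 0.6097 -0.4199  0.115 ]
[171.1 377.3] 425 [ 0.2792 -0.4239  0.0801] 0.0819 ray z=.115 [ 0.2802 -0.4403  0.115 ]
```

```bash
python3 -c "
import cv2
a=cv2.imread('pics/topz.png');cv2.imwrite('pics/topz2.png',cv2.resize(a,(600,600)))"
```

```text
(no output)
```

View pics/topz2.png

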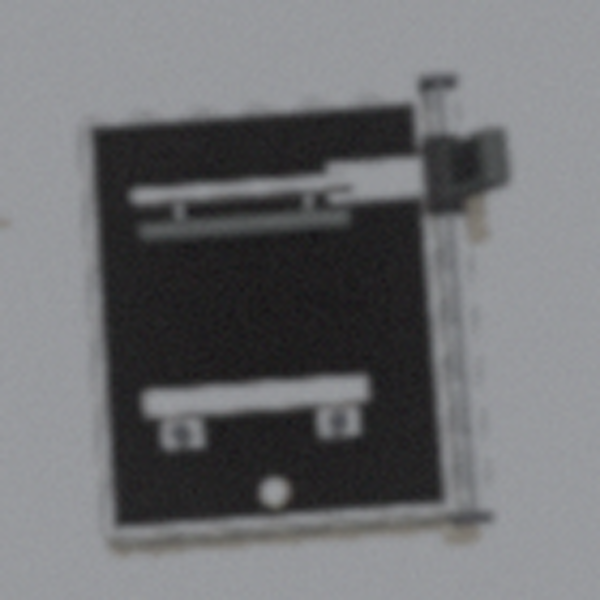

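View pics/sidez.png

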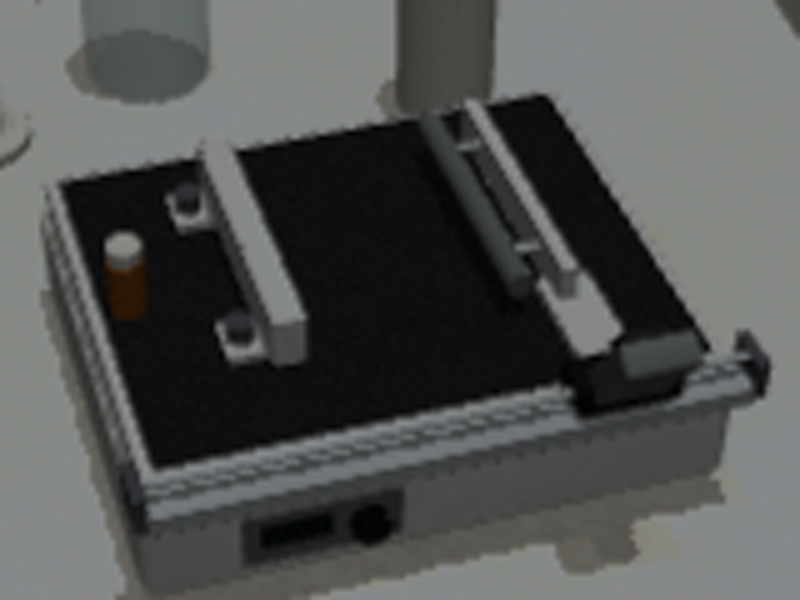

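View pics/toph.png

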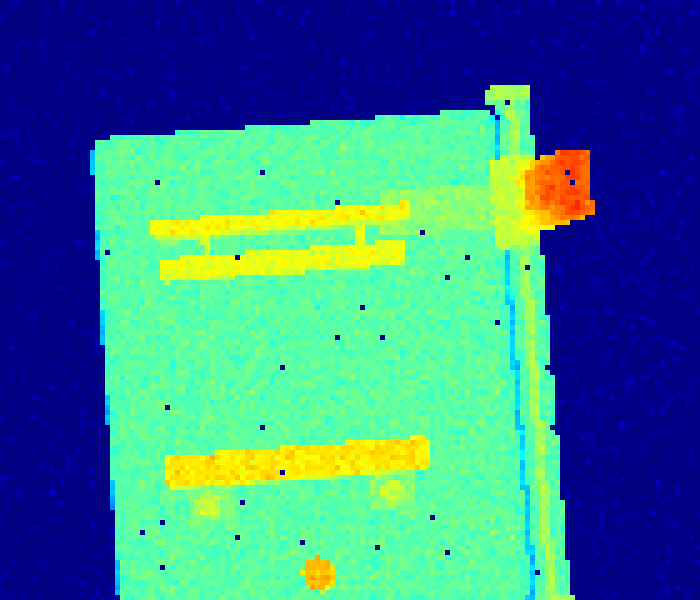

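The zooms show the sprung bar at the far side and the backstop at the near side, with the vial behind it. The handle is at the right and leans outwards. Next I fit the shaker frame.

```bash
python3 - <<'E'
from h import *
from scipy.optimize import minimize
for n in("top","side"):
    c=load(n+"0.npz");P=cloud(c);I=c["img"].astype(int)
    reg=np.zeros((384,512),bool)
    near=(P[...,0]>.35)&(P[...,0]<.8)&(P[...,1]>-.05)&(P[...,1]<.4)
    # bars: z in .122...135 band
    m=near&(P[...,2]>.085)&(P[...,2]<.14)&(P[...,1]>-.02)
    Q=P[m]
    top=near&(abs(P[...,2]-.094)<.006)&(I.sum(-1)<130)
    rect=cv2.minAreaRect(P[top][:,:2].astype(np.float32)); print(n,'plate',np.array(rect[0]).round(4),np.array(rect[1]).round(4),rect[2])
    hi=near&(P[...,2]>.12)&(P[...,2]<.137)
    k,l,s,ce=cv2.connectedComponentsWithStats(hi.astype(np.uint8))
    for i in range(1,k):
        if s[i,4]>40:
            p=P[l==i]; r=cv2.minAreaRect(p[:,:2].astype(np.float32)); print(' hi',ce[i].round(0),s[i,4],np.array(r[0]).round(4),np.array(r[1]).round(4),round(r[2],2),np.median(p[:,2]).round(4))
    body=near&(P[...,2]>.07)&(P[...,2]<.2)
    q=P[near&(P[...,2]>.14)]; print(' handle/high',len(q),np.median(q,0).round(4),q.min(0).round(4),q.max(0).round(4))
E
```

```text
top plate [0.5659 0.114 ] [0.3036 0.2433] 5.5052170753479
 hi [142. 150.] 88 [0.6641 0.375 ] [0.0282 0.0556] 45.15 0.1277
 hi [215. 154.] 148 [0.6572 0.1344] [0.0134 0.1686] 6.05 0.1251
 hi [234. 160.] 44 [0.6372 0.0714] [0.0356 0.0254] 70.58 0.1232
 hi [209. 162.] 108 [0.6275 0.1563] [0.016  0.1086] 5.84 0.1231
 hi [219. 202.] 329 [0.4977 0.1187] [0.0214 0.1694] 5.36 0.1294
 handle/high 286 [0.6709 0.3738 0.1604] [ 0.3502 -0.0497  0.14  ] [0.6994 0.3998 0.2411]
side plate [0.5685 0.0989] [0.3473 0.2899] 4.5812602043151855
 hi [279. 111.] 128 [0.6762 0.373 ] [0.0381 0.0636] 74.18 0.127
 hi [294. 157.] 146 [0.6576 0.1302] [0.012 0.172] 5.87 0.1238
 hi [285. 159.] 127 [0.6298 0.129 ] [0.0149 0.1619] 6.13 0.1216
 hi [240. 167.] 309 [0.4978 0.1187] [0.0212 0.1761] 5.33 0.128
 hi [215. 173.] 42 [0.4274 0.0969] [0.0211 0.015 ] 12.63 0.1299
 handle/high 311 [0.3679 0.3899 0.1697] [ 0.3501 -0.0499  0.1403] [0.6935 0.3998 0.2403]
```

```bash
python3 - <<'E'
from h import *
c=load("top0.npz");P=cloud(c)
for th in (95,95.4,95.8,96.2):
    a=np.deg2rad(th); ex=np.array([np.cos(a),np.sin(a)]); ey=np.array([-np.sin(a),np.cos(a)])
    o=np.array([.566,.112])
    X=(P[...,:2]-o)@ex; Y=(P[...,:2]-o)@ey
    m=(abs(P[...,2]-.092)<.012)&(abs(X)<.2)&(abs(Y)<.22)
    out=[]
    def edge(A,B,sgn,lo,hi):
        bins=np.arange(lo,hi,.004); v=[];b=[]
        for t in bins:
            k=m&(B>=t)&(B<t+.004)
            if k.sum()>5:
                v.append(sgn*np.max(sgn*A[k]));b.append(t)
        v=np.array(v); b=np.array(b); p=np.polyfit(b,v,1); return round(np.median(v)+sgn*.0008,4),round(np.degrees(p[0]),2),round(v.std(),4)
    print(th,'x+',edge(X,Y,1,-.15,.15),'y+',edge(Y,X,1,-.1,.12),'y-',edge(Y,X,-1,-.1,.12),'x-',edge(X,Y,-1,-.02,.12))
E
```

```text
95 x+ (np.float64(0.1374), np.float64(-0.48), np.float64(0.0013)) y+ (np.float64(0.1635), np.float64(0.3), np.float64(0.001)) y- (np.float64(-0.1647), np.float64(0.34), np.float64(0.0016)) x- (np.float64(-0.1573), np.float64(-0.1), np.float64(0.0014))
95.4 x+ (np.float64(0.1372), np.float64(0.01), np.float64(0.0013)) y+ (np.float64(0.1634), np.float64(-0.14), np.float64(0.001)) y- (np.float64(-0.1648), np.float64(-0.22), np.float64(0.0015)) x- (np.float64(-0.1571), np.float64(0.08), np.float64(0.0014))
95.8 x+ (np.float64(0.1373), np.float64(0.42), np.float64(0.0014)) y+ (np.float64(0.1634), np.float64(-0.46), np.float64(0.001)) y- (np.float64(-0.1645), np.float64(-0.46), np.float64(0.0016)) x- (np.float64(-0.1566), np.float64(0.65), np.float64(0.0016))
96.2 x+ (np.float64(0.1375), np.float64(0.79), np.float64(0.0016)) y+ (np.float64(0.1633), np.float64(-0.86), np.float64(0.0013)) y- (np.float64(-0.1644), np.float64(-0.88), np.float64(0.002)) x- (np.float64(-0.1561), np.float64(0.98), np.float64(0.0016))
```

```bash
cat >> h.py <<'E'
TH=np.deg2rad(95.35); EX=np.array([np.cos(TH),np.sin(TH),0]); EY=np.array([-np.sin(TH),np.cos(TH),0]); 
O=np.array([.5665,.1141,0.])
def s2w(p): return O+p[0]*EX+p[1]*EY+np.array([0,0,p[2]])
def w2s(p): d=np.asarray(p)-O; return np.array([d@EX,d@EY,d[2]])
# tool with y=shaker x, leaning phi (deg) : z=(sin,0,-cos)
def toolR(phi):
    f=np.deg2rad(phi); S=np.c_[EX,EY,[0,0,1]]
    z=S@[np.sin(f),0,-np.cos(f)]; y=S@[np.cos(f),0,np.sin(f)]
    return np.c_[np.cross(y,z),y,z]
def togo(p,Rt):
    from rig import robot
    o=robot.get_obs(); Rc=R.from_quat(o["tool_rot"]).as_matrix()
    print("t",round(o["time"],2),"pos",o["position"].round(4),"shaker",w2s(o["position"]).round(4),"q",o["q"].round(2),"F",o["ft_force"].round(1),"w",round(o["grip_width"],4))
    print("turn",R.from_matrix(Rc.T@Rt).as_rotvec().round(3),"shift mm now-frame",((p-o["position"])@Rc*1000).round(1),"target-frame",((p-o["position"])@Rt*1000).round(1))
E
python3 - <<'E'
from h import *
c=load("side0.npz");I=np.ascontiguousarray(c["img"][:,:,::-1])
cv2.imwrite("pics/bz.png",cv2.resize(I[240:380,220:370],(640,597),interpolation=cv2.INTER_CUBIC))
for z in (0,.05,.07,.08,.09,.115): print(z,proj(c,[.589,-.319,z]).round(1))
# overlay shaker model on both
for n in("side","top"):
    c=load(n+"0.npz"); I=np.ascontiguousarray(c["img"][:,:,::-1]); I=cv2.resize(I,None,fx=4,fy=4,interpolation=cv2.INTER_CUBIC)
    def poly(pts,col):
        q=(proj(c,[s2w(p) for p in pts])*4+1.5).astype(np.int32); cv2.polylines(I,[q],True,col,1)
    j=.011
    poly([(-.14,-.17,.094),(.14,-.17,.094),(.14,.17,.094),(-.14,.17,.094)],(0,255,0))
    poly([(-.07,.058,.13),(.09,.058,.13),(.09,.078,.13),(-.07,.078,.13)],(0,0,255))
    poly([(-.07,j-.067,.116),(.09,j-.067,.116),(.09,j-.083,.116),(-.07,j-.083,.116)],(255,0,255))
    x0,y0=(180,110) if n=="side" else (165,110)
    cv2.imwrite(f"pics/ov_{n}.png",I[y0*4:y0*4+560,x0*4:x0*4+720])
E
```

```text
0 [[312.2 320.7]]
0.05 [[314.  308.6]]
0.07 [[314.8 303.5]]
0.08 [[315.2 300.9]]
0.09 [[315.6 298.2]]
0.115 [[316.6 291.4]]
```

View pics/bz.png

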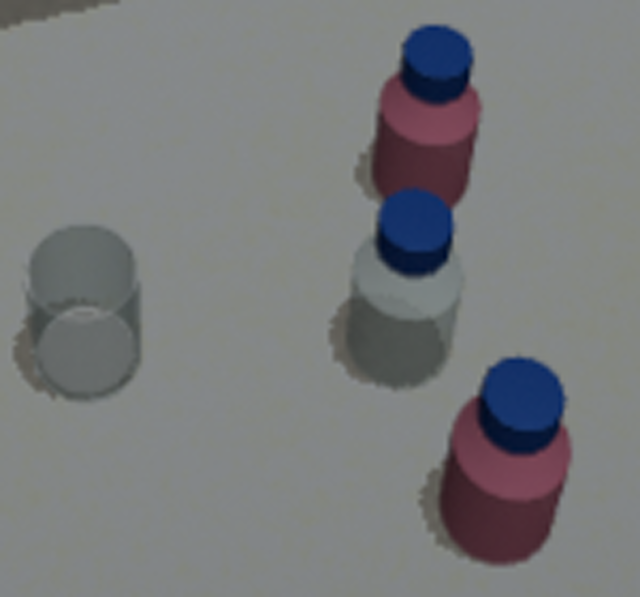

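View pics/ov_side.png

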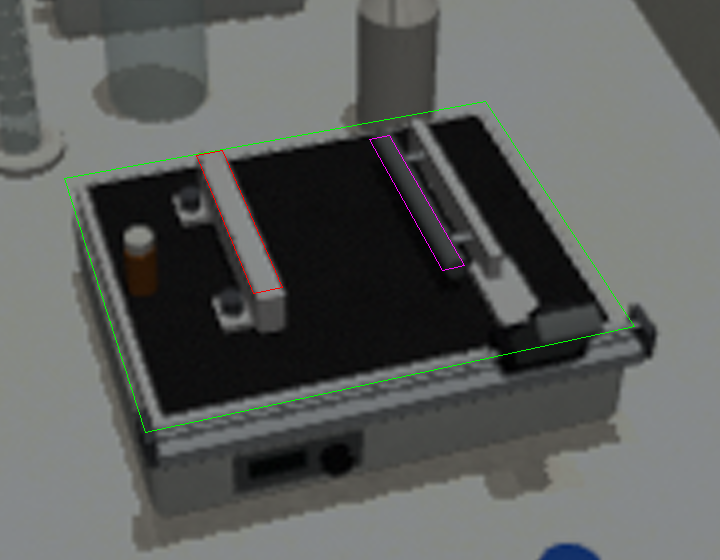

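View pics/ov_top.png

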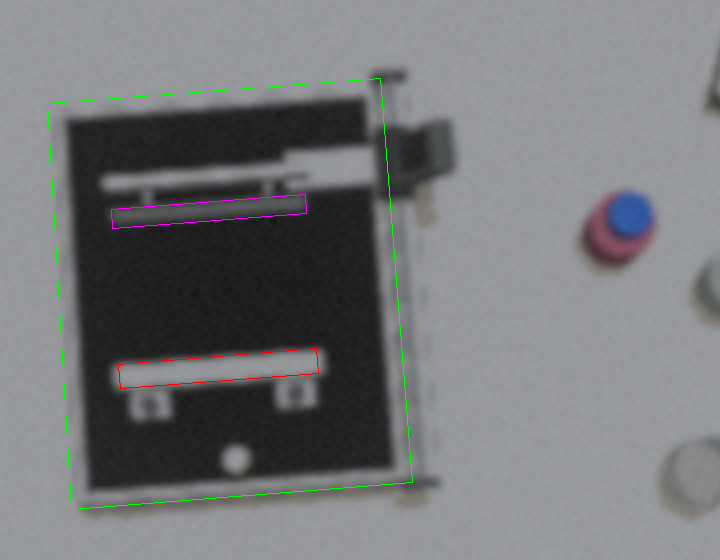

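The overlay fits. The backstop face is at shaker y≈0.058, and the sprung-bar face at about -0.056 puts the clamp joint at about 0.011. The bottle stands at (0.589,-0.319). Next I raise and turn the tool before crossing.

```bash
python3 -m inch '[{"dz":-40},{"dz":-40},{"dz":-40},{"dz":-10,"az":-0.136},{"az":-0.136},{"az":-0.136},{"az":-0.136,"gripper":88},{}]'; python3 - <<'E'
from h import *
togo(np.array([.589,-.319,.20]),toolR(0))
E
```

```text
t 0.1 pos [0.2719 0.562  0.2217] shaker [0.4734 0.2515 0.2217] q [ 0.94  0.53  1.43 -0.    1.18 -0.18] F [-0.3 -0.6  0.2] w 0.0872
turn [-0.002 -0.001 -0.544] shift mm now-frame [-669.3 -654.8   22.7] target-frame [-233.6 -906.8   21.7]invalid input
```

```bash
python3 -m inch '[{"ax":0,"ay":0,"az":0,"dx":0,"dy":0,"dz":-40,"gripper":88},{"ax":0,"ay":0,"az":0,"dx":0,"dy":0,"dz":-40,"gripper":88},{"ax":0,"ay":0,"az":0,"dx":0,"dy":0,"dz":-40,"gripper":88},{"ax":0,"ay":0,"az":-0.136,"dx":0,"dy":0,"dz":0,"gripper":88},{"ax":0,"ay":0,"az":-0.136,"dx":0,"dy":0,"dz":0,"gripper":88},{"ax":0,"ay":0,"az":-0.136,"dx":0,"dy":0,"dz":0,"gripper":88},{"ax":0,"ay":0,"az":-0.136,"dx":0,"dy":0,"dz":0,"gripper":88}]' 20; python3 - <<'E'
from h import *
togo(np.array([.589,-.319,.25]),toolR(0))
E
```

```text
time: 0.8
position: [0.272, 0.5622, 0.342]
tool_rot: [-0.049, 0.999, -0.0, -0.0]
ft_force: [-0.1, 0.3, 0.4]
grip_width: 0.0765
t 0.8 pos [0.272  0.5622 0.342 ] shaker [0.4736 0.2514 0.342 ] q [ 0.94  0.42  1.28  0.    1.44 -0.73] F [-0.1  0.3  0.4] w 0.0765
turn [-0.001 -0.001  0.005] shift mm now-frame [-228.6 -908.1   92.6] target-frame [-233.4 -906.9   92. ]
```

```bash
python3 -m inch '[{"ax":0,"ay":0,"az":0,"dx":-12,"dy":-45,"dz":0,"gripper":88},{"ax":0,"ay":0,"az":0,"dx":-12,"dy":-45,"dz":0,"gripper":88},{"ax":0,"ay":0,"az":0,"dx":-12,"dy":-45,"dz":0,"gripper":88},{"ax":0,"ay":0,"az":0,"dx":-12,"dy":-45,"dz":0,"gripper":88},{"ax":0,"ay":0,"az":0,"dx":-12,"dy":-45,"dz":0,"gripper":88},{"ax":0,"ay":0,"az":0,"dx":-12,"dy":-45,"dz":0,"gripper":88},{"ax":0,"ay":0,"az":0,"dx":-12,"dy":-45,"dz":0,"gripper":88},{"ax":0,"ay":0,"az":0,"dx":-12,"dy":-45,"dz":0,"gripper":88}]'
python3 -m inch '[{"ax":0,"ay":0,"az":0,"dx":-12,"dy":-45,"dz":0,"gripper":88},{"ax":0,"ay":0,"az":0,"dx":-12,"dy":-45,"dz":0,"gripper":88},{"ax":0,"ay":0,"az":0,"dx":-12,"dy":-45,"dz":0,"gripper":88},{"ax":0,"ay":0,"az":0,"dx":-12,"dy":-45,"dz":0,"gripper":88},{"ax":0,"ay":0,"az":0,"dx":-12,"dy":-45,"dz":0,"gripper":88},{"ax":0,"ay":0,"az":0,"dx":-12,"dy":-45,"dz":0,"gripper":88},{"ax":0,"ay":0,"az":0,"dx":-12,"dy":-45,"dz":0,"gripper":88},{"ax":0,"ay":0,"az":0,"dx":-12,"dy":-45,"dz":0,"gripper":88}]'; python3 - <<'E'
from h import *
togo(np.array([.589,-.319,.20]),toolR(0))
E
```

```text
time: 1.6
position: [0.4013, 0.2112, 0.3423]
tool_rot: [-0.047, 0.999, -0.0, -0.0]
ft_force: [0.5, -0.1, -0.4]
grip_width: 0.0764
time: 2.4
position: [0.5305, -0.1383, 0.3421]
tool_rot: [-0.046, 0.999, 0.0, -0.0]
ft_force: [0.7, -0.2, 0.2]
grip_width: 0.0762
t 2.4 pos [ 0.5305 -0.1383  0.3421] shaker [-0.2479  0.0594  0.3421] q [-0.46  0.3   1.46  0.    1.38 -2.12] F [ 0.7 -0.2  0.2] w 0.0762
turn [ 0.001 -0.001 -0.001] shift mm now-frame [ -41.6 -185.5  142. ] target-frame [ -41.4 -185.4  142.1]
```

```bash
python3 -m inch '[{"ax":0,"ay":0,"az":0,"dx":-8,"dy":-37,"dz":15,"gripper":88},{"ax":0,"ay":0,"az":0,"dx":-8,"dy":-37,"dz":15,"gripper":88},{"ax":0,"ay":0,"az":0,"dx":-8,"dy":-37,"dz":15,"gripper":88},{"ax":0,"ay":0,"az":0,"dx":-8,"dy":-37,"dz":35,"gripper":88},{"ax":0,"ay":0,"az":0,"dx":-8,"dy":-37,"dz":35,"gripper":88},{"ax":0,"ay":0,"az":0,"dx":0,"dy":0,"dz":27,"gripper":88},{"ax":0,"ay":0,"az":0,"dx":0,"dy":0,"dz":0,"gripper":88}]'; python3 - <<'E'
from h import *
togo(np.array([.589,-.319,.05]),toolR(0))
from rig import optics
for n in("side","top"):
    c=optics.camera(n); np.savez(n+"1.npz",**c)
    if n=="side": cv2.imwrite("pics/s1.png",cv2.resize(c["img"][200:380,200:440,::-1],None,fx=3,fy=3))
E
```

```text
time: 3.1
position: [0.5837, -0.3137, 0.1968]
tool_rot: [-0.046, 0.999, 0.004, -0.004]
ft_force: [-0.6, 0.3, -0.3]
grip_width: 0.0766
t 3.1 pos [ 0.5837 -0.3137  0.1968] shaker [-0.4275  0.0228  0.1968] q [-0.66  0.61  1.35  0.    1.2  -2.32] F [-0.6  0.3 -0.3] w 0.0766
turn [ 0.008 -0.009 -0.002] shift mm now-frame [ -6.1  -7.  146.7] target-frame [ -4.8  -5.8 146.8]
```

View pics/s1.png

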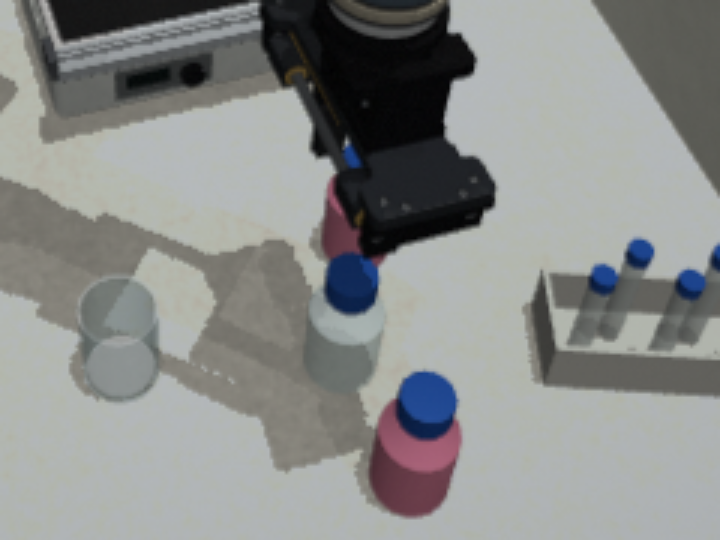

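The gripper is above the bottle, which shows at about (350,280) in the zoom, and it is clear of the pink ones. I'll correct the sideways offset and descend.

```bash
python3 -m inch '[{"ax":0,"ay":0,"az":0,"dx":-2,"dy":-3,"dz":0,"gripper":88},{"ax":0,"ay":0,"az":0,"dx":-2,"dy":-2,"dz":0,"gripper":88},{"ax":0,"ay":0,"az":0,"dx":0,"dy":0,"dz":0,"gripper":88},{"ax":0,"ay":0,"az":0,"dx":0,"dy":0,"dz":0,"gripper":88}]'; python3 - <<'E'
from h import *
togo(np.array([.589,-.319,.05]),toolR(0))
c=load("top1.npz"); cv2.imwrite("pics/t1.png",cv2.resize(c["img"][120:270,270:420,::-1],None,fx=4,fy=4))
E
```

```text
time: 3.6
position: [0.5917, -0.3193, 0.2039]
tool_rot: [-0.047, 0.999, -0.001, 0.001]
ft_force: [-0.1, 1.1, -0.2]
grip_width: 0.0765
t 3.6 pos [ 0.5917 -0.3193  0.2039] shaker [-0.4338  0.0153  0.2039] q [-0.66  0.61  1.32 -0.    1.2  -2.33] F [-0.1  1.1 -0.2] w 0.0765
turn [-0.001  0.001  0.   ] shift mm now-frame [  2.9   0.7 153.9] target-frame [  2.7   0.5 153.9]
```

View pics/t1.png

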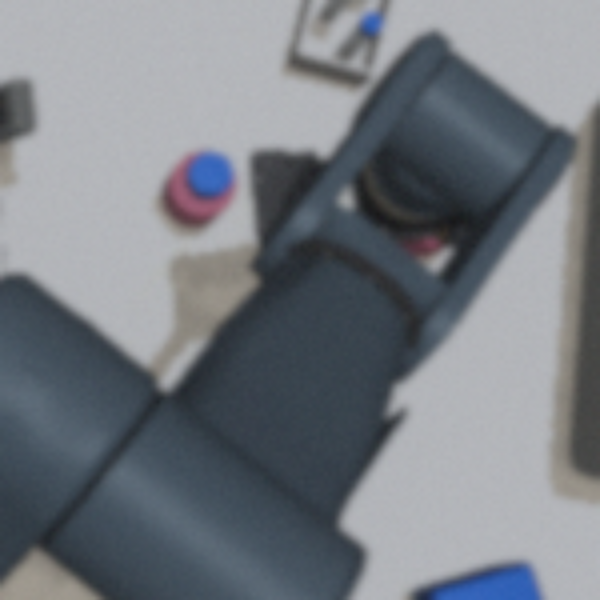

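The arm hides the bottle in this view, and the upper pink one at (205,185) is clear. I'll descend.

```bash
python3 -m inch '[{"ax":0,"ay":0,"az":0,"dx":2.5,"dy":0,"dz":10,"gripper":88},{"ax":0,"ay":0,"az":0,"dx":0,"dy":0,"dz":25,"gripper":88},{"ax":0,"ay":0,"az":0,"dx":0,"dy":0,"dz":25,"gripper":88},{"ax":0,"ay":0,"az":0,"dx":0,"dy":0,"dz":25,"gripper":88},{"ax":0,"ay":0,"az":0,"dx":0,"dy":0,"dz":25,"gripper":88},{"ax":0,"ay":0,"az":0,"dx":0,"dy":0,"dz":25,"gripper":88},{"ax":0,"ay":0,"az":0,"dx":0,"dy":0,"dz":15,"gripper":88},{"ax":0,"ay":0,"az":0,"dx":0,"dy":0,"dz":0,"gripper":88}]';python3 -m inch '[{"ax":0,"ay":0,"az":0,"dx":0,"dy":0,"dz":0,"gripper":88},{"ax":0,"ay":0,"az":0,"dx":0,"dy":0,"dz":0,"gripper":88}]'; python3 - <<'E'
from h import *
togo(np.array([.589,-.319,.05]),toolR(0))
from rig import optics
c=optics.camera("side"); cv2.imwrite("pics/s2.png",cv2.resize(c["img"][200:380,200:440,::-1],None,fx=3,fy=3))
E
```

```text
time: 4.4
position: [0.5868, -0.3182, 0.0497]
tool_rot: [-0.047, 0.999, 0.002, -0.002]
ft_force: [-1.0, 0.7, 0.6]
grip_width: 0.0765
time: 4.6
position: [0.5897, -0.3203, 0.0541]
tool_rot: [-0.047, 0.999, -0.001, 0.001]
ft_force: [-1.0, -0.1, 0.1]
grip_width: 0.0767
t 4.6 pos [ 0.5897 -0.3203  0.0541] shaker [-0.4346  0.0174  0.0541] q [-0.66  0.79  1.43 -0.    0.92 -2.33] F [-1.  -0.1  0.1] w 0.0767
turn [-0.002  0.002 -0.   ] shift mm now-frame [0.6 1.3 4.1] target-frame [0.5 1.3 4.1]
```

View pics/s2.png

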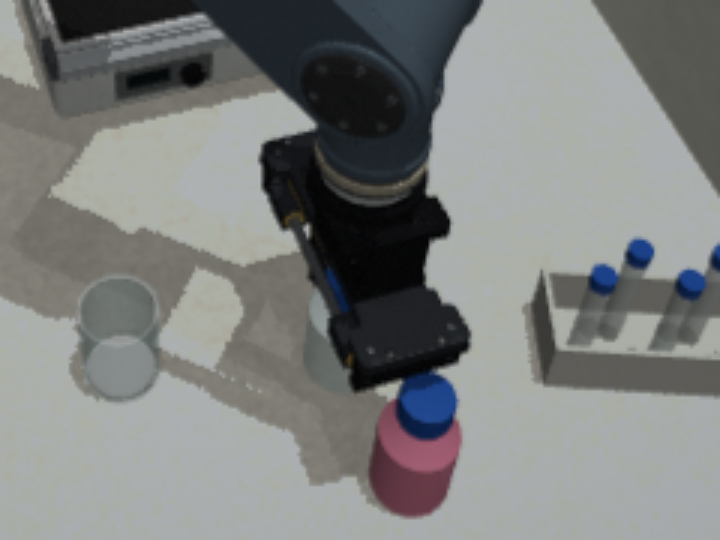

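The fingers straddle the bottle and the pink one is clear. I'll lower 4 mm and close with 20 N.

```bash
python3 -m inch '[{"ax":0,"ay":0,"az":0,"dx":0,"dy":1,"dz":4,"gripper":88},{"ax":0,"ay":0,"az":0,"dx":0,"dy":0,"dz":0,"gripper":50},{"ax":0,"ay":0,"az":0,"dx":0,"dy":0,"dz":0,"gripper":50},{"ax":0,"ay":0,"az":0,"dx":0,"dy":0,"dz":0,"gripper":50},{"ax":0,"ay":0,"az":0,"dx":0,"dy":0,"dz":0,"gripper":50},{"ax":0,"ay":0,"az":0,"dx":0,"dy":0,"dz":0,"gripper":50}]' 20; python3 - <<'E'
from h import *
togo(np.array([.589,-.319,.05]),toolR(0))
E
```

```text
time: 5.25
position: [0.5887, -0.3184, 0.0488]
tool_rot: [-0.047, 0.999, 0.0, -0.0]
ft_force: [-0.4, 0.5, 1.5]
grip_width: 0.0557
t 5.25 pos [ 0.5887 -0.3184  0.0488] shaker [-0.4327  0.0183  0.0488] q [-0.66  0.8   1.43  0.    0.91 -2.33] F [-0.4  0.5  1.5] w 0.0557
turn [ 0. -0. -0.] shift mm now-frame [-0.3 -0.7 -1.2] target-frame [-0.3 -0.7 -1.2]
```

The width is 55.7 mm, so the body is held at TCP height 48.8 mm. I'll lift.

```bash
python3 -m inch '[{"ax":0,"ay":0,"az":0,"dx":0,"dy":0,"dz":-10,"gripper":40},{"ax":0,"ay":0,"az":0,"dx":0,"dy":0,"dz":-25,"gripper":40},{"ax":0,"ay":0,"az":0,"dx":0,"dy":0,"dz":-35,"gripper":40},{"ax":0,"ay":0,"az":0,"dx":0,"dy":0,"dz":-35,"gripper":40},{"ax":0,"ay":0,"az":0,"dx":0,"dy":0,"dz":-35,"gripper":40},{"ax":0,"ay":0,"az":0,"dx":0,"dy":0,"dz":-35,"gripper":40},{"ax":0,"ay":0,"az":0,"dx":0,"dy":0,"dz":-15,"gripper":40},{"ax":0,"ay":0,"az":0,"dx":0,"dy":0,"dz":0,"gripper":40}]'; python3 - <<'E'
from h import *
togo(s2w([-.005,.018,.25]),toolR(0))
E
```

```text
time: 6.05
position: [0.59, -0.3197, 0.2425]
tool_rot: [-0.047, 0.999, -0.002, 0.003]
ft_force: [0.2, 0.3, -1.6]
grip_width: 0.0554
t 6.05 pos [ 0.59   -0.3197  0.2425] shaker [-0.4341  0.017   0.2425] q [-0.66  0.57  1.29 -0.    1.27 -2.33] F [ 0.2  0.3 -1.6] w 0.0554
turn [-0.005  0.005 -0.   ] shift mm now-frame [  1.  429.1  -9.7] target-frame [  1.  429.1  -7.5]
```

```bash
python3 -m inch '[{"ax":0,"ay":0,"az":0,"dx":0,"dy":15,"dz":0,"gripper":40},{"ax":0,"ay":0,"az":0,"dx":0,"dy":30,"dz":0,"gripper":40},{"ax":0,"ay":0,"az":0,"dx":0,"dy":40,"dz":0,"gripper":40},{"ax":0,"ay":0,"az":0,"dx":0,"dy":45,"dz":0,"gripper":40},{"ax":0,"ay":0,"az":0,"dx":0,"dy":45,"dz":0,"gripper":40},{"ax":0,"ay":0,"az":0,"dx":0,"dy":45,"dz":0,"gripper":40},{"ax":0,"ay":0,"az":0,"dx":0,"dy":45,"dz":0,"gripper":40},{"ax":0,"ay":0,"az":0,"dx":0,"dy":45,"dz":0,"gripper":40}]'
python3 -m inch '[{"ax":0,"ay":0,"az":0,"dx":0,"dy":40,"dz":0,"gripper":40},{"ax":0,"ay":0,"az":0,"dx":0,"dy":40,"dz":0,"gripper":40},{"ax":0,"ay":0,"az":0,"dx":0,"dy":25,"dz":0,"gripper":40},{"ax":0,"ay":0,"az":0,"dx":0,"dy":14,"dz":0,"gripper":40},{"ax":0,"ay":0,"az":0,"dx":0,"dy":0,"dz":0,"gripper":40},{"ax":0,"ay":0,"az":0,"dx":0,"dy":0,"dz":0,"gripper":40},{"ax":0,"ay":0,"az":0,"dx":0,"dy":0,"dz":0,"gripper":40}]'; python3 - <<'E'
from h import *
togo(s2w([-.005,.018,.144]),toolR(0))
from rig import optics
c=optics.camera("side"); np.savez("side3.npz",**c); cv2.imwrite("pics/s3.png",cv2.resize(c["img"][50:240,150:390,::-1],None,fx=3,fy=3))
E
```

```text
time: 6.85
position: [0.5572, -0.0069, 0.2365]
tool_rot: [-0.047, 0.999, 0.001, -0.002]
ft_force: [-0.0, 0.4, -2.1]
grip_width: 0.0552
time: 7.55
position: [0.5488, 0.1072, 0.2383]
tool_rot: [-0.046, 0.999, -0.0, -0.0]
ft_force: [-0.4, -0.3, -2.4]
grip_width: 0.0552
t 7.55 pos [0.5488 0.1072 0.2383] shaker [-0.0052  0.0183  0.2383] q [-0.01  0.42  1.58 -0.    1.14 -1.67] F [-0.4 -0.3 -2.4] w 0.0552
turn [-0.001 -0.001 -0.002] shift mm now-frame [-0.3  0.2 94.3] target-frame [-0.3  0.2 94.3]
```

View pics/s3.png

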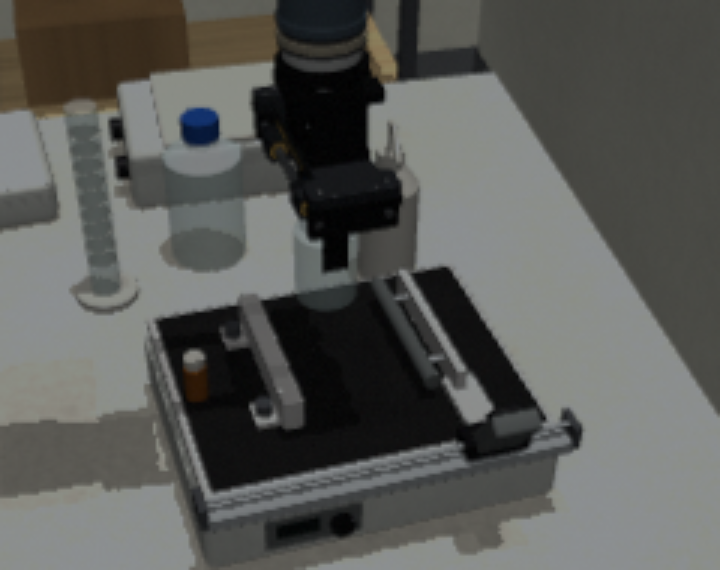

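The bottle hangs upright in the fingers over the gap. I lower 88 mm and feel for the last few.

```bash
python3 -m inch '[{"ax":0,"ay":0,"az":0,"dx":0,"dy":0,"dz":12,"gripper":40},{"ax":0,"ay":0,"az":0,"dx":0,"dy":0,"dz":20,"gripper":40},{"ax":0,"ay":0,"az":0,"dx":0,"dy":0,"dz":20,"gripper":40},{"ax":0,"ay":0,"az":0,"dx":0,"dy":0,"dz":15,"gripper":40},{"ax":0,"ay":0,"az":0,"dx":0,"dy":0,"dz":12,"gripper":40},{"ax":0,"ay":0,"az":0,"dx":0,"dy":0,"dz":8,"gripper":40},{"ax":0,"ay":0,"az":0,"dx":0,"dy":0,"dz":0,"gripper":40},{"ax":0,"ay":0,"az":0,"dx":0,"dy":0,"dz":0,"gripper":40}]'
python3 -m inch '[{"ax":0,"ay":0,"az":0,"dx":0,"dy":0,"dz":3,"gripper":40},{"ax":0,"ay":0,"az":0,"dx":0,"dy":0,"dz":0,"gripper":40},{"ax":0,"ay":0,"az":0,"dx":0,"dy":0,"dz":0,"gripper":40}]'; python3 - <<'E'
from h import *
togo(s2w([-.005,.018,.1428]),toolR(0))
E
```

```text
time: 8.4
position: [0.5491, 0.1084, 0.1518]
tool_rot: [-0.046, 0.999, -0.0, 0.0]
ft_force: [0.3, 0.5, -2.5]
grip_width: 0.0553
time: 8.7
position: [0.549, 0.1086, 0.1491]
tool_rot: [-0.047, 0.999, -0.0, 0.0]
ft_force: [0.4, 0.2, -1.8]
grip_width: 0.0557
t 8.7 pos [0.549  0.1086 0.1491] shaker [-0.0038  0.018   0.1491] q [-0.    0.54  1.67  0.    0.93 -1.67] F [ 0.4  0.2 -1.8] w 0.0557
turn [-0.     0.001 -0.   ] shift mm now-frame [ 0.  -1.2  6.3] target-frame [ 0.  -1.2  6.3]
```

```bash
python3 -m inch '[{"ax":0,"ay":0,"az":0,"dx":0,"dy":0,"dz":3,"gripper":40},{"ax":0,"ay":0,"az":0,"dx":0,"dy":0,"dz":1.5,"gripper":40},{"ax":0,"ay":0,"az":0,"dx":0,"dy":0,"dz":0,"gripper":40},{"ax":0,"ay":0,"az":0,"dx":0,"dy":0,"dz":0,"gripper":40}]'
python3 -m inch '[{"ax":0,"ay":0,"az":0,"dx":0,"dy":0,"dz":1,"gripper":40},{"ax":0,"ay":0,"az":0,"dx":0,"dy":0,"dz":0,"gripper":40}]'
python3 -m inch '[{"ax":0,"ay":0,"az":0,"dx":0,"dy":0,"dz":1,"gripper":40},{"ax":0,"ay":0,"az":0,"dx":0,"dy":0,"dz":0,"gripper":40}]'
```

```text
time: 9.1
position: [0.5487, 0.1086, 0.1441]
tool_rot: [-0.047, 0.999, -0.0, -0.0]
ft_force: [1.3, -0.4, -1.7]
grip_width: 0.0555
time: 9.3
position: [0.5487, 0.1085, 0.1431]
tool_rot: [-0.047, 0.999, -0.0, -0.0]
ft_force: [-0.2, 0.5, -1.8]
grip_width: 0.0553
time: 9.5
position: [0.5489, 0.1085, 0.1427]
tool_rot: [-0.047, 0.999, -0.0, 0.0]
ft_force: [-1.4, -1.2, 2.0]
grip_width: 0.0556
```

The vertical force has changed from -1.8 N to +2 N, so the bottle is on the platform. I release and retreat upwards.

```bash
python3 -m inch '[{"ax":0,"ay":0,"az":0,"dx":0,"dy":0,"dz":0,"gripper":75},{"ax":0,"ay":0,"az":0,"dx":0,"dy":0,"dz":0,"gripper":85},{"ax":0,"ay":0,"az":0,"dx":0,"dy":0,"dz":0,"gripper":85},{"ax":0,"ay":0,"az":0,"dx":0,"dy":0,"dz":0,"gripper":85}]'
python3 -m inch '[{"ax":0,"ay":0,"az":0,"dx":0,"dy":0,"dz":-10,"gripper":85},{"ax":0,"ay":0,"az":0,"dx":0,"dy":0,"dz":-25,"gripper":85},{"ax":0,"ay":0,"az":0,"dx":0,"dy":0,"dz":-35,"gripper":85},{"ax":0,"ay":0,"az":0,"dx":0,"dy":0,"dz":-40,"gripper":85},{"ax":0,"ay":0,"az":0,"dx":0,"dy":0,"dz":-40,"gripper":85},{"ax":0,"ay":0,"az":0,"dx":0,"dy":0,"dz":-20,"gripper":85},{"ax":0,"ay":0,"az":0,"dx":0,"dy":0,"dz":0,"gripper":85}]'
python3 - <<'E'
from h import *
from rig import optics
for n in("side","top"):
    c=optics.camera(n); np.savez(n+"4.npz",**c)
c=load("side4.npz"); cv2.imwrite("pics/s4.png",cv2.resize(c["img"][50:240,150:390,::-1],None,fx=3,fy=3))
P=cloud(c);I=c["img"].astype(int)
blue=(I[...,2]>I[...,0]+40)&(I[...,2]>I[...,1]+30)
k,l,s,ce=cv2.connectedComponentsWithStats(blue.astype(np.uint8))
for i in range(1,k):
    if s[i,4]>30: p=np.nanmedian(P[l==i],0);print(ce[i],s[i,4],p.round(4),w2s(p).round(4),w2s(ray(c,*ce[i],.209-.003)).round(4))
# handle points
for n in("side0","side4","top0"):
    P=cloud(load(n+".npz")).reshape(-1,3); Q=np.c_[(P-O)@EX,(P-O)@EY,P[:,2]]
    m=(Q[:,0]<-.135)&(Q[:,0]>-.26)&(abs(Q[:,1]+.1)<.08)&(Q[:,2]>.138)&(Q[:,2]<.22)
    q=Q[m]; print(n,m.sum(),'min',np.percentile(q,3,0).round(4),'max',np.percentile(q,97,0).round(4),'med',np.median(q,0).round(4))
E
```

```text
time: 9.9
position: [0.5488, 0.1086, 0.1421]
tool_rot: [-0.047, 0.999, 0.0, 0.0]
ft_force: [0.4, -0.2, -0.3]
grip_width: 0.0724
time: 10.6
position: [0.5509, 0.1086, 0.3167]
tool_rot: [-0.047, 0.999, -0.0, 0.005]
ft_force: [0.5, 0.2, 0.8]
grip_width: 0.0742
[216.33695652  90.48913043] 92 [0.4813 0.4633 0.1772] [0.3557 0.0523 0.1772] [0.3011 0.0623 0.206 ]
[258.29411765 143.03921569] 102 [0.5498 0.1018 0.2068] [-0.0107  0.0177  0.2068] [-0.0105  0.0173  0.206 ]
[322.48205128 253.27179487] 195 [ 0.6339 -0.2214  0.1136] [-0.3404 -0.0358  0.1136] [-0.4087  0.0034  0.206 ]
[413.43137255 283.31372549] 51 [ 0.7994 -0.3385  0.1107] [-0.4723 -0.1897  0.1107] [-0.5251 -0.1307  0.206 ]
[441.94545455 284.61818182] 55 [ 0.8574 -0.3537  0.1108] [-0.4928 -0.246   0.1108] [-0.5431 -0.1798  0.206 ]
[471.01886792 286.35849057] 53 [ 0.9148 -0.3705  0.1109] [-0.515  -0.3016  0.1109] [-0.5622 -0.2289  0.206 ]
[401.12727273 291.83636364] 55 [ 0.7638 -0.3535  0.111 ] [-0.4839 -0.1529  0.111 ] [-0.535  -0.0988  0.206 ]
[430.25925926 293.31481481] 54 [ 0.8217 -0.369   0.1114] [-0.5047 -0.2091  0.1114] [-0.5534 -0.148   0.206 ]
[459.67272727 295.09090909] 55 [ 0.8794 -0.3843  0.1109] [-0.5254 -0.2651  0.1109] [-0.5723 -0.197   0.206 ]
[342.47138047 333.38720539] 297 [ 0.6097 -0.4193  0.1139] [-0.5351  0.0067  0.1139] [-0.5794  0.0402  0.206 ]
[171.14117647 377.28705882] 425 [ 0.2792 -0.4237  0.0799] [-0.5087  0.3362  0.0799] [-0.5697  0.33    0.206 ]
side0 188 min [-0.1932 -0.114   0.1401] max [-0.1632 -0.0738  0.1615] med [-0.1852 -0.0919  0.1549]
side4 187 min [-0.1934 -0.1147  0.1412] max [-0.1637 -0.0738  0.1616] med [-0.1851 -0.0919  0.1548]
top0 160 min [-0.1904 -0.1144  0.1415] max [-0.1512 -0.0743  0.1643] med [-0.1721 -0.0939  0.1553]
```

View pics/s4.png

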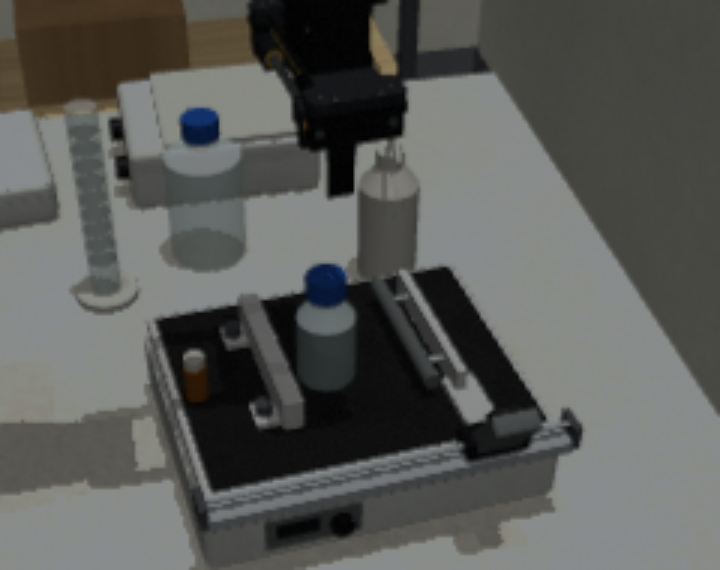

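The bottle stands upright between the bars at about shaker (-5,18) mm. Now I measure the handle along its leaning axes.

```bash
python3 - <<'E'
from h import *
s,co=np.sin(np.deg2rad(35)),np.cos(np.deg2rad(35))
for n in("side4","side0","top0","top4"):
    c=load(n+".npz");P=cloud(c).reshape(-1,3); Q=np.c_[(P-O)@EX,(P-O)@EY,P[:,2]]
    I=c["img"].reshape(-1,3).astype(int).sum(1)
    m=(Q[:,0]<-.13)&(Q[:,0]>-.26)&(abs(Q[:,1]+.094)<.019)&(Q[:,2]>.128)&(Q[:,2]<.22)
    q=Q[m]; a=q@[-s,0,co]; d=q@[co,0,s]
    print(n,m.sum()); 
    H,ae,de=np.histogram2d(a,d,bins=[np.arange(.18,.255,.005),np.arange(-.09,-.02,.004)])
    print('d bins',(de[:-1]*1000).round().astype(int)); 
    for i in range(len(H)): print((ae[i]*1000).round(),H[i].astype(int))
E
```

```text
side4 174
d bins [-90 -86 -82 -78 -74 -70 -66 -62 -58 -54 -50 -46 -42 -38 -34 -30 -26]
180.0 [0 0 0 0 0 0 0 0 0 0 0 0 0 0 0 0 0]
185.0 [0 0 0 0 0 0 0 0 0 0 0 0 0 0 0 0 0]
190.0 [0 0 0 0 0 0 0 0 0 0 0 0 0 0 0 0 0]
195.0 [0 0 0 0 0 0 0 0 0 0 0 0 0 0 0 0 0]
200.0 [0 0 0 0 0 0 0 0 1 0 0 0 0 0 0 0 0]
205.0 [0 0 0 0 1 0 0 0 0 0 1 1 0 0 0 0 0]
210.0 [0 0 0 0 3 0 1 0 0 1 0 0 0 0 0 0 0]
215.0 [0 0 0 0 9 0 0 0 0 0 2 0 0 0 0 0 0]
220.0 [ 0  0  0  0  2  0  0  1  0  4 14  5  0  0  0  0  0]
225.0 [0 0 0 0 4 0 0 0 0 0 3 0 0 0 0 0 0]
230.0 [ 0  0  0  0 15 10  9  6 11  4  0  0  0  0  0  0  0]
235.0 [ 0  0  0  0  8 16 12 18 12  0  0  0  0  0  0  0  0]
240.0 [0 0 0 0 0 0 0 0 0 0 0 0 0 0 0 0 0]
245.0 [0 0 0 0 0 0 0 0 0 0 0 0 0 0 0 0 0]
250.0 [0 0 0 0 0 0 0 0 0 0 0 0 0 0 0 0 0]
side0 167
d bins [-90 -86 -82 -78 -74 -70 -66 -62 -58 -54 -50 -46 -42 -38 -34 -30 -26]
180.0 [0 0 0 0 0 0 0 0 0 0 0 0 0 0 0 0 0]
185.0 [0 0 0 0 0 0 0 0 0 0 0 0 0 0 0 0 0]
190.0 [0 0 0 0 0 0 0 0 1 0 0 0 0 0 0 0 0]
195.0 [0 0 0 0 0 0 0 0 0 0 0 0 0 0 0 0 0]
200.0 [0 0 0 0 0 0 0 0 0 0 0 0 0 0 0 0 0]
205.0 [0 0 0 0 5 0 0 0 0 0 1 1 0 0 
[... 1218 characters left out ...]
-58 -54 -50 -46 -42 -38 -34 -30 -26]
180.0 [0 0 0 0 0 0 0 0 0 0 0 0 0 0 0 0 0]
185.0 [0 0 0 0 0 0 0 0 0 0 0 0 0 0 0 0 0]
190.0 [0 0 0 0 0 0 0 0 0 0 0 0 0 0 0 0 0]
195.0 [0 0 0 0 0 0 0 0 0 3 2 2 0 0 0 0 0]
200.0 [0 0 0 0 0 0 0 0 0 2 1 2 5 0 0 0 0]
205.0 [0 0 0 0 0 0 0 0 0 0 1 4 0 0 0 0 0]
210.0 [0 0 0 0 0 0 0 0 1 2 3 4 2 2 0 0 0]
215.0 [0 0 0 0 0 0 0 0 2 7 4 7 4 0 0 0 0]
220.0 [0 0 0 0 0 0 0 0 1 7 1 3 4 0 0 0 0]
225.0 [0 0 0 0 1 0 0 1 0 7 4 2 1 0 0 0 0]
230.0 [ 0  0  0  0  0  4  3  2  6 11  2  0  0  0  0  0  0]
235.0 [ 0  0  0  0  0  3  6 10  7  1  2  0  0  0  0  0  0]
240.0 [0 0 0 0 0 0 0 1 1 2 0 0 0 0 0 0 0]
245.0 [0 0 0 0 0 0 0 0 0 0 0 0 0 0 0 0 0]
250.0 [0 0 0 0 0 0 0 0 0 0 0 0 0 0 0 0 0]
```

The handle's lower face is at d=-73 mm, its upper face at -53 and the button at -45. That agrees with the 20 mm and 28 mm given, and the free end is at a=236 mm. So clamp_grip is at about shaker (-0.169,-0.094,0.138). I'll move aside and then lean the tool.

```bash
cat >> h.py <<'E'
def da(d,a,y):
    f=np.deg2rad(35); return s2w([d*np.cos(f)-a*np.sin(f),y,d*np.sin(f)+a*np.cos(f)])
def tda():
    from rig import robot
    o=robot.get_obs(); p=w2s(o["position"]); f=np.deg2rad(35)
    F=o["ft_force"]; S=np.c_[EX,EY,[0,0,1]]; Fs=F@S
    print("t",round(o["time"],2),"TCP d,y,a mm",(1000*np.array([p[0]*np.cos(f)+p[2]*np.sin(f),p[1],-p[0]*np.sin(f)+p[2]*np.cos(f)])).round(2),"F d,y,a",np.round([Fs[0]*np.cos(f)+Fs[2]*np.sin(f),Fs[1],-Fs[0]*np.sin(f)+Fs[2]*np.cos(f)],2),"w",round(o["grip_width"]*1000,2))
E
python3 -m inch '[{"ax":0,"ay":0,"az":0,"dx":-10,"dy":-20,"dz":0,"gripper":100},{"ax":0,"ay":0,"az":0,"dx":-20,"dy":-40,"dz":0,"gripper":100},{"ax":0,"ay":0,"az":0,"dx":-20,"dy":-40,"dz":0,"gripper":100},{"ax":0,"ay":0,"az":0,"dx":-20,"dy":-40,"dz":0,"gripper":100},{"ax":0,"ay":0,"az":0,"dx":-20,"dy":-40,"dz":0,"gripper":100},{"ax":0,"ay":0,"az":0,"dx":-20,"dy":-40,"dz":0,"gripper":100}]'
python3 -m inch '[{"ax":-0.1,"ay":0,"az":0,"dx":0,"dy":0,"dz":0,"gripper":100},{"ax":-0.102,"ay":0,"az":0,"dx":0,"dy":0,"dz":0,"gripper":100},{"ax":-0.102,"ay":0,"az":0,"dx":0,"dy":0,"dz":0,"gripper":100},{"ax":-0.102,"ay":0,"az":0,"dx":0,"dy":0,"dz":0,"gripper":100},{"ax":-0.102,"ay":0,"az":0,"dx":0,"dy":0,"dz":0,"gripper":100},{"ax":-0.102,"ay":0,"az":0,"dx":0,"dy":0,"dz":0,"gripper":100},{"ax":0,"ay":0,"az":0,"dx":0,"dy":0,"dz":0,"gripper":100},{"ax":0,"ay":0,"az":0,"dx":0,"dy":0,"dz":0,"gripper":100}]'
python3 - <<'E'
from h import *
togo(da(-.0615,.281,-.094),toolR(35)); tda()
from rig import optics
c=optics.camera("side"); cv2.imwrite("pics/s5.png",cv2.resize(c["img"][0:240,150:450,::-1],None,fx=2.5,fy=2.5))
E
```

```text
time: 11.3
position: [0.6783, -0.1015, 0.3092]
tool_rot: [-0.047, 0.999, 0.001, -0.002]
ft_force: [1.6, -0.4, -0.1]
grip_width: 0.0869
time: 12.1
position: [0.6781, -0.1004, 0.3098]
tool_rot: [-0.043, 0.953, 0.3, -0.016]
ft_force: [0.4, 0.8, 0.3]
grip_width: 0.0873
t 12.1 pos [ 0.6781 -0.1004  0.3098] shaker [-0.224  -0.0911  0.3098] q [-0.53  0.68  1.04  0.5   1.78 -2.17] F [0.4 0.8 0.3] w 0.0873
turn [ 0.    -0.002 -0.003] shift mm now-frame [ -3.3 -55.7 101.2] target-frame [ -2.9 -55.7 101.3]
t 12.1 TCP d,y,a mm [ -5.77 -91.11 382.26] F d,y,a [ 0.8  -0.45 -0.16] w 87.33
```

View pics/s5.png

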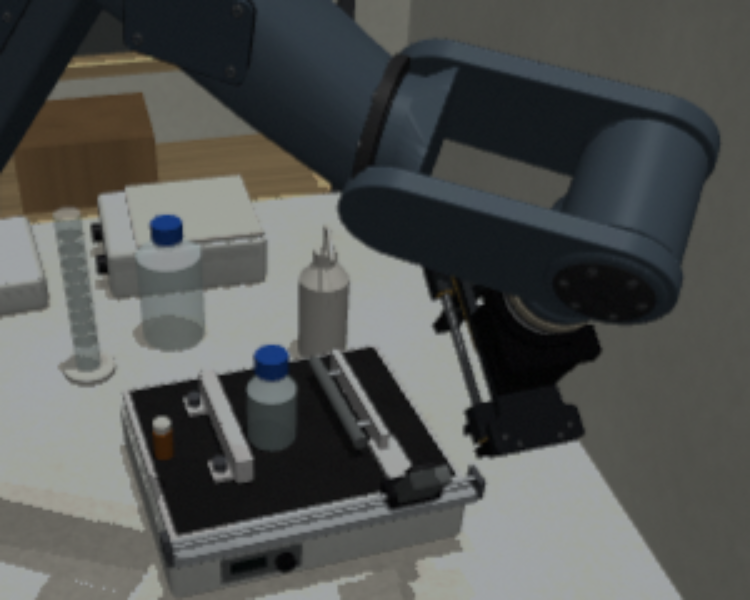

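The tool leans correctly and the way is clear, with the handle at (425,483). I'll approach the standoff.

```bash
python3 -m inch '[{"ax":0,"ay":0,"az":0,"dx":-1,"dy":-14,"dz":10,"gripper":100},{"ax":0,"ay":0,"az":0,"dx":-1,"dy":-14,"dz":20,"gripper":100},{"ax":0,"ay":0,"az":0,"dx":-1,"dy":-14,"dz":25,"gripper":100},{"ax":0,"ay":0,"az":0,"dx":0,"dy":-14,"dz":25,"gripper":100},{"ax":0,"ay":0,"az":0,"dx":0,"dy":0,"dz":20,"gripper":100},{"ax":0,"ay":0,"az":0,"dx":0,"dy":0,"dz":0,"gripper":100},{"ax":0,"ay":0,"az":0,"dx":0,"dy":0,"dz":0,"gripper":100},{"ax":0,"ay":0,"az":0,"dx":0,"dy":0,"dz":0,"gripper":100}]'
python3 - <<'E'
from h import *
togo(da(-.0615,.191,-.094),toolR(35)); tda()
from rig import optics
c=optics.camera("side"); cv2.imwrite("pics/s6.png",cv2.resize(c["img"][50:240,200:440,::-1],None,fx=3,fy=3))
c=optics.camera("top"); cv2.imwrite("pics/t6.png",cv2.resize(c["img"][100:240,160:340,::-1],None,fx=4,fy=4))
E
```

```text
time: 12.95
position: [0.6816, -0.0891, 0.1995]
tool_rot: [-0.045, 0.953, 0.299, -0.013]
ft_force: [0.1, -0.1, -0.2]
grip_width: 0.087
t 12.95 pos [ 0.6816 -0.0891  0.1995] shaker [-0.213  -0.0956  0.1995] q [-0.51  0.77  1.16  0.49  1.58 -2.26] F [ 0.1 -0.1 -0.2] w 0.087
turn [-0.003  0.002  0.002] shift mm now-frame [ 1.8 -1.2 94.6] target-frame [ 1.6 -1.5 94.6]
t 12.95 TCP d,y,a mm [-60.04 -95.64 285.64] F d,y,a [-0.21 -0.13 -0.13] w 87.01
```

View pics/s6.png

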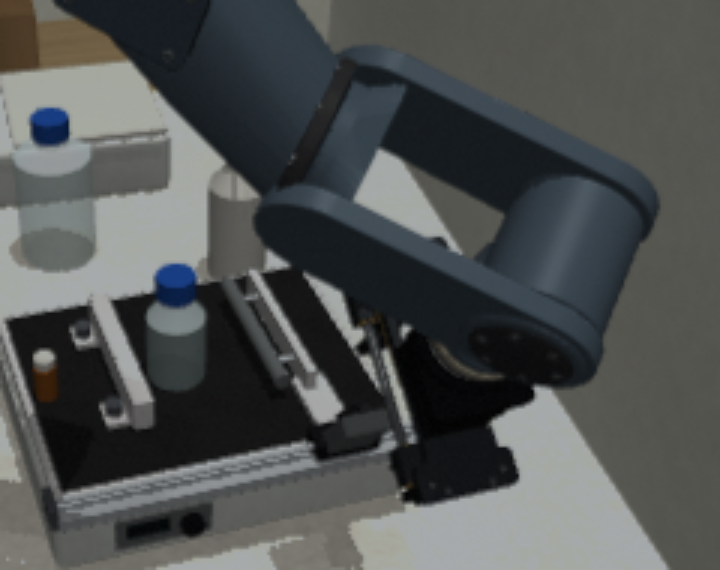

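View pics/t6.png

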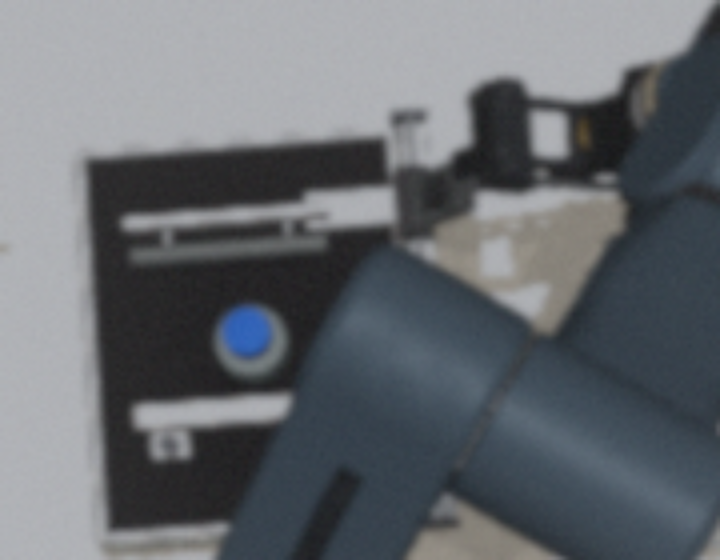

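The gripper is lined up over the handle and 95 mm back along its axis. I'll advance while watching the force.

```bash
python3 -m inch '[{"ax":-0.002,"ay":0.002,"az":0.002,"dx":1,"dy":-1.5,"dz":10,"gripper":100},{"ax":0,"ay":0,"az":0,"dx":0,"dy":0,"dz":15,"gripper":100},{"ax":0,"ay":0,"az":0,"dx":0,"dy":0,"dz":15,"gripper":100},{"ax":0,"ay":0,"az":0,"dx":0,"dy":0,"dz":15,"gripper":100},{"ax":0,"ay":0,"az":0,"dx":0,"dy":0,"dz":10,"gripper":100},{"ax":0,"ay":0,"az":0,"dx":0,"dy":0,"dz":0,"gripper":100},{"ax":0,"ay":0,"az":0,"dx":0,"dy":0,"dz":0,"gripper":100}]'
python3 - <<'E'
from h import *
togo(da(-.0615,.191,-.094),toolR(35)); tda()
from rig import optics
c=optics.camera("side"); cv2.imwrite("pics/s7.png",cv2.resize(c["img"][100:240,240:400,::-1],None,fx=4,fy=4))
c=optics.camera("top"); cv2.imwrite("pics/t7.png",cv2.resize(c["img"][100:240,200:340,::-1],None,fx=4,fy=4))
E
```

```text
time: 13.75
position: [0.6763, -0.0525, 0.1438]
tool_rot: [-0.044, 0.953, 0.301, -0.015]
ft_force: [0.3, 1.1, 0.0]
grip_width: 0.0872
t 13.75 pos [ 0.6763 -0.0525  0.1438] shaker [-0.1761 -0.0938  0.1438] q [-0.47  0.82  1.24  0.51  1.46 -2.29] F [0.3 1.1 0. ] w 0.0872
turn [ 0.001 -0.002 -0.002] shift mm now-frame [-0.3  0.3 27.8] target-frame [-0.2  0.3 27.8]
t 13.75 TCP d,y,a mm [-61.8  -93.75 218.79] F d,y,a [ 0.9  -0.43 -0.59] w 87.19
```

View pics/s7.png

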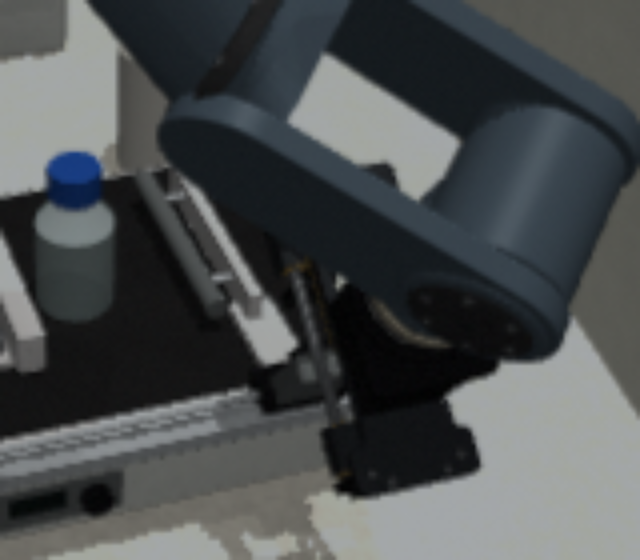

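View pics/t7.png

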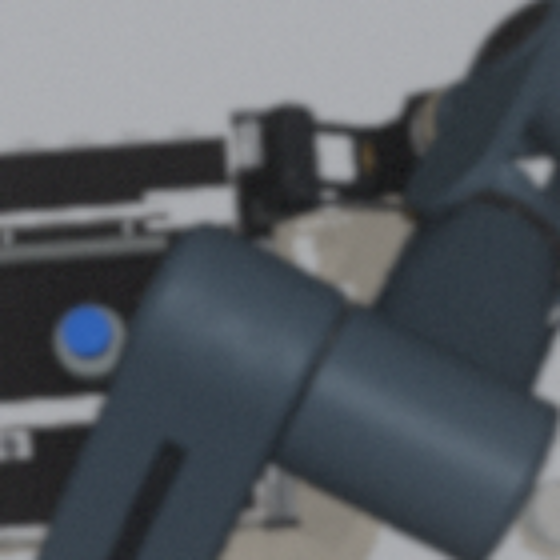

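The fingers straddle the handle with no contact force. I'll go in the last 28 mm.

```bash
python3 -m inch '[{"ax":0,"ay":0,"az":0,"dx":0,"dy":0,"dz":8,"gripper":100},{"ax":0,"ay":0,"az":0,"dx":0,"dy":0,"dz":8,"gripper":100},{"ax":0,"ay":0,"az":0,"dx":0,"dy":0,"dz":7,"gripper":100},{"ax":0,"ay":0,"az":0,"dx":0,"dy":0,"dz":4,"gripper":100},{"ax":0,"ay":0,"az":0,"dx":0,"dy":0,"dz":0,"gripper":100},{"ax":0,"ay":0,"az":0,"dx":0,"dy":0,"dz":0,"gripper":100}]'
python3 - <<'E'
from h import *
togo(da(-.0615,.191,-.094),toolR(35)); tda()
E
```

```text
time: 14.45
position: [0.6747, -0.0373, 0.1219]
tool_rot: [-0.044, 0.953, 0.301, -0.015]
ft_force: [0.1, -0.9, 0.3]
grip_width: 0.0868
t 14.45 pos [ 0.6747 -0.0373  0.1219] shaker [-0.1608 -0.0936  0.1219] q [-0.45  0.83  1.27  0.52  1.41 -2.3 ] F [ 0.1 -0.9  0.3] w 0.0868
turn [ 0.001 -0.002 -0.002] shift mm now-frame [-0.4  0.3  1. ] target-frame [-0.4  0.3  1. ]
t 14.45 TCP d,y,a mm [-61.82 -93.64 192.05] F d,y,a [-0.53 -0.05  0.77] w 86.84
```

Next I close in stages to see where contact is made.

```bash
python3 -m inch '[{"ax":0,"ay":0,"az":0,"dx":0,"dy":0,"dz":0,"gripper":45},{"ax":0,"ay":0,"az":0,"dx":0,"dy":0,"dz":0,"gripper":45},{"ax":0,"ay":0,"az":0,"dx":0,"dy":0,"dz":0,"gripper":45},{"ax":0,"ay":0,"az":0,"dx":0,"dy":0,"dz":0,"gripper":45},{"ax":0,"ay":0,"az":0,"dx":0,"dy":0,"dz":0,"gripper":45},{"ax":0,"ay":0,"az":0,"dx":0,"dy":0,"dz":0,"gripper":45}]' 40
python3 -c "from h import *;tda()"
python3 -m inch '[{"ax":0,"ay":0,"az":0,"dx":0,"dy":0,"dz":0,"gripper":34},{"ax":0,"ay":0,"az":0,"dx":0,"dy":0,"dz":0,"gripper":34},{"ax":0,"ay":0,"az":0,"dx":0,"dy":0,"dz":0,"gripper":34}]'
python3 -c "from h import *;tda()"
python3 -m inch '[{"ax":0,"ay":0,"az":0,"dx":0,"dy":0,"dz":0,"gripper":20},{"ax":0,"ay":0,"az":0,"dx":0,"dy":0,"dz":0,"gripper":20},{"ax":0,"ay":0,"az":0,"dx":0,"dy":0,"dz":0,"gripper":20},{"ax":0,"ay":0,"az":0,"dx":0,"dy":0,"dz":0,"gripper":20}]'
python3 -c "from h import *;tda()"
```

```text
time: 15.05
position: [0.6747, -0.0374, 0.122]
tool_rot: [-0.044, 0.953, 0.301, -0.015]
ft_force: [0.3, -1.1, -0.0]
grip_width: 0.0471
t 15.05 TCP d,y,a mm [-61.85 -93.62 192.22] F d,y,a [-0.96 -0.23  0.65] w 47.1
time: 15.35
position: [0.6745, -0.035, 0.1236]
tool_rot: [-0.044, 0.952, 0.304, -0.016]
ft_force: [-0.1, 5.8, 6.4]
grip_width: 0.0312
t 15.35 TCP d,y,a mm [-58.93 -93.6  192.18] F d,y,a [ 8.45 -0.47  1.94] w 31.24
time: 15.75
position: [0.6746, -0.0366, 0.1226]
tool_rot: [-0.044, 0.952, 0.302, -0.015]
ft_force: [-0.2, 2.5, 5.9]
grip_width: 0.0208
t 15.75 TCP d,y,a mm [-60.83 -93.62 192.28] F d,y,a [5.5  0.01 3.41] w 20.77
```

The width is 20.8 mm, so the button is in and the handle is gripped. I start sliding slowly and watch the drag.

```bash
python3 -m inch '[{"ax":0,"ay":0,"az":0,"dx":0.5,"dy":1,"dz":0,"gripper":10},{"ax":0,"ay":0,"az":0,"dx":1,"dy":0,"dz":0,"gripper":10},{"ax":0,"ay":0,"az":0,"dx":1,"dy":0,"dz":0,"gripper":10},{"ax":0,"ay":0,"az":0,"dx":1,"dy":0,"dz":0,"gripper":10},{"ax":0,"ay":0,"az":0,"dx":1,"dy":0,"dz":0,"gripper":10},{"ax":0,"ay":0,"az":0,"dx":1,"dy":0,"dz":0,"gripper":10},{"ax":0,"ay":0,"az":0,"dx":1,"dy":0,"dz":0,"gripper":10}]' 40
python3 - <<'E'
from h import *
tda()
from rig import optics
c=optics.camera("side"); np.savez("side8.npz",**c); cv2.imwrite("pics/s8.png",cv2.resize(c["img"][100:240,210:370,::-1],None,fx=4,fy=4))
E
```

```text
time: 16.45
position: [0.6683, -0.0372, 0.1226]
tool_rot: [-0.044, 0.953, 0.301, -0.015]
ft_force: [3.0, 2.5, 3.6]
grip_width: 0.0207
t 16.45 TCP d,y,a mm [-60.85 -87.23 192.31] F d,y,a [ 3.87 -3.2   1.65] w 20.69
```

View pics/s8.png

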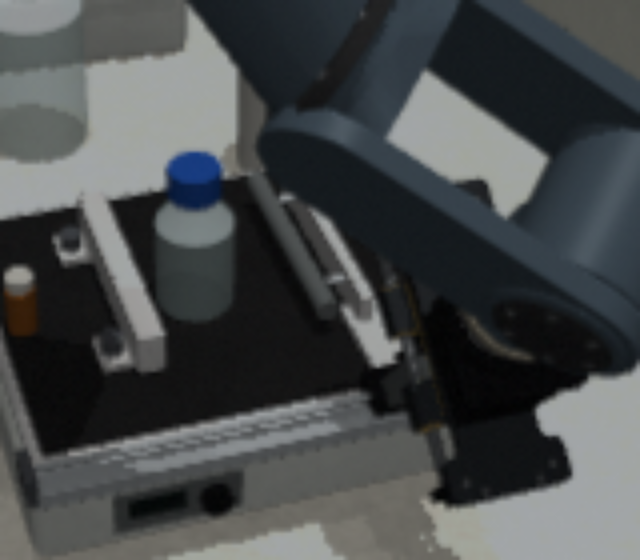

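The drag is 3.2 N, so the brake is released and the clamp follows. The bar needs about 40 mm more to reach the bottle.

```bash
python3 -m inch '[{"ax":0,"ay":0,"az":0,"dx":2,"dy":0,"dz":0,"gripper":10},{"ax":0,"ay":0,"az":0,"dx":3,"dy":0,"dz":0,"gripper":10},{"ax":0,"ay":0,"az":0,"dx":3,"dy":0,"dz":0,"gripper":10},{"ax":0,"ay":0,"az":0,"dx":3,"dy":0,"dz":0,"gripper":10},{"ax":0,"ay":0,"az":0,"dx":3,"dy":0,"dz":0,"gripper":10},{"ax":0,"ay":0,"az":0,"dx":3,"dy":0,"dz":0,"gripper":10},{"ax":0,"ay":0,"az":0,"dx":3,"dy":0,"dz":0,"gripper":10},{"ax":0,"ay":0,"az":0,"dx":3,"dy":0,"dz":0,"gripper":10}]'
python3 -c "from h import *;tda()"
python3 -m inch '[{"ax":0,"ay":0,"az":0,"dx":2,"dy":0,"dz":0,"gripper":10},{"ax":0,"ay":0,"az":0,"dx":2,"dy":0,"dz":0,"gripper":10},{"ax":0,"ay":0,"az":0,"dx":2,"dy":0,"dz":0,"gripper":10},{"ax":0,"ay":0,"az":0,"dx":1,"dy":0,"dz":0,"gripper":10},{"ax":0,"ay":0,"az":0,"dx":0,"dy":0,"dz":0,"gripper":10}]'
python3 - <<'E'
from h import *
tda(); togo(da(-.0615,.191,-.094),toolR(35))
from rig import optics
c=optics.camera("side"); np.savez("side9.npz",**c); cv2.imwrite("pics/s9.png",cv2.resize(c["img"][100:240,210:370,::-1],None,fx=4,fy=4))
E
```

```text
time: 17.3
position: [0.645, -0.0394, 0.1226]
tool_rot: [-0.044, 0.953, 0.301, -0.015]
ft_force: [2.7, 1.2, 3.8]
grip_width: 0.021
t 17.3 TCP d,y,a mm [-60.86 -63.87 192.33] F d,y,a [ 2.96 -2.78  2.52] w 20.99
time: 17.8
position: [0.6379, -0.04, 0.1226]
tool_rot: [-0.044, 0.953, 0.301, -0.016]
ft_force: [1.9, 1.3, 4.4]
grip_width: 0.0211
t 17.8 TCP d,y,a mm [-60.84 -56.77 192.28] F d,y,a [ 3.49 -1.97  2.96] w 21.07
t 17.8 pos [ 0.6379 -0.04    0.1226] shaker [-0.1601 -0.0568  0.1226] q [-0.48  0.79  1.37  0.51  1.37 -2.35] F [1.9 1.3 4.4] w 0.0211
turn [ 0.001 -0.002 -0.002] shift mm now-frame [-37.2  -0.6   1.2] target-frame [-37.2  -0.7   1.3]
```

View pics/s9.png

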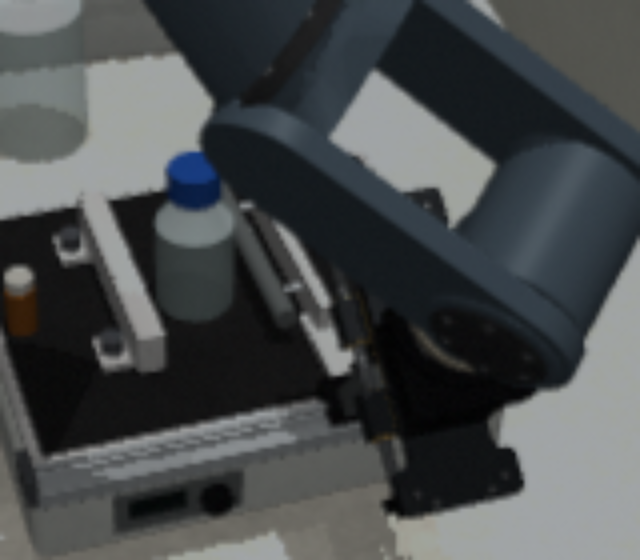

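```bash
python3 - <<'E'
from h import *
c=load("side9.npz");P=cloud(c)
for u,v in ((263,128),(270,125),(263,135),(280,140),(258,143)): print(u,v,P[v,u].round(3),w2s(P[v,u]).round(3))
# any arm points over the platform within 60mm of bottle horizontally
Q=P.reshape(-1,3); D=np.hypot(Q[:,0]-.549,Q[:,1]-.1085); m=(D>.04)&(D<.09)&(Q[:,2]>.14); print(m.sum(), Q[m][:5])
m=(Q[:,2]>.24)&(Q[:,0]>.4)&(D<.25); i=np.argmin(np.where(m,D,9)); print(D[i],Q[i])
E
```

```text
263 128 [ 0.502 -0.184  0.448] [-0.291  0.092  0.448]
270 125 [ 0.512 -0.195  0.46 ] [-0.302  0.083  0.46 ]
263 135 [ 0.501 -0.189  0.437] [-0.296  0.094  0.437]
280 140 [ 0.526 -0.213  0.438] [-0.322  0.071  0.438]
258 143 [0.549 0.102 0.207] [-0.011  0.018  0.207]
0 []
0.13808845021935648 [0.4184267  0.06356634 0.5338198 ]
```

The arm is well clear of the bottle, at 0.44 m height. I continue in smaller steps.

```bash
python3 -m inch '[{"ax":0,"ay":0,"az":0,"dx":1.5,"dy":0,"dz":0,"gripper":10},{"ax":0,"ay":0,"az":0,"dx":1.5,"dy":0,"dz":0,"gripper":10},{"ax":0,"ay":0,"az":0,"dx":1.5,"dy":0,"dz":0,"gripper":10},{"ax":0,"ay":0,"az":0,"dx":1.5,"dy":0,"dz":0,"gripper":10},{"ax":0,"ay":0,"az":0,"dx":1.5,"dy":0,"dz":0,"gripper":10},{"ax":0,"ay":0,"az":0,"dx":1.5,"dy":0,"dz":0,"gripper":10}]'
python3 -c "from h import *;tda()"
for i in 1; do python3 -m inch '[{"ax":0,"ay":0,"az":0,"dx":1,"dy":0,"dz":0,"gripper":10},{"ax":0,"ay":0,"az":0,"dx":1,"dy":0,"dz":0,"gripper":10},{"ax":0,"ay":0,"az":0,"dx":1,"dy":0,"dz":0,"gripper":10},{"ax":0,"ay":0,"az":0,"dx":1,"dy":0,"dz":0,"gripper":10}]'; done
python3 -c "from h import *;tda()"
python3 -m inch '[{"ax":0,"ay":0,"az":0,"dx":1,"dy":0,"dz":0,"gripper":10},{"ax":0,"ay":0,"az":0,"dx":1,"dy":0,"dz":0,"gripper":10},{"ax":0,"ay":0,"az":0,"dx":1,"dy":0,"dz":0,"gripper":10},{"ax":0,"ay":0,"az":0,"dx":1,"dy":0,"dz":0,"gripper":10}]'
python3 - <<'E'
from h import *
tda()
from rig import optics
c=optics.camera("side"); np.savez("side10.npz",**c); cv2.imwrite("pics/s10.png",cv2.resize(c["img"][100:240,210:370,::-1],None,fx=4,fy=4))
P=cloud(c);I=c["img"].astype(int)
blue=(I[...,2]>I[...,0]+40)&(I[...,2]>I[...,1]+30); blue[:,:235]=0; blue[:,290:]=0; blue[180:]=0
v,u=np.nonzero(blue); print(len(u),u.mean(),v.mean(),w2s(np.nanmedian(P[blue],0)).round(4), w2s(ray(c,u.mean(),v.mean(),.206)).round(4))
E
```

```text
time: 18.45
position: [0.6292, -0.0408, 0.1226]
tool_rot: [-0.044, 0.953, 0.301, -0.015]
ft_force: [2.3, 0.7, 3.5]
grip_width: 0.021
t 18.45 TCP d,y,a mm [-60.82 -47.99 192.28] F d,y,a [ 2.4  -2.34  2.6 ] w 21.0
time: 18.85
position: [0.6255, -0.0412, 0.1226]
tool_rot: [-0.044, 0.953, 0.301, -0.015]
ft_force: [4.1, 1.3, 2.6]
grip_width: 0.0212
t 18.85 TCP d,y,a mm [-60.81 -44.3  192.29] F d,y,a [ 2.26 -4.19  1.65] w 21.16
time: 19.25
position: [0.6213, -0.0416, 0.1226]
tool_rot: [-0.044, 0.953, 0.301, -0.015]
ft_force: [4.1, 0.5, 1.6]
grip_width: 0.0213
t 19.25 TCP d,y,a mm [-60.81 -40.07 192.28] F d,y,a [ 1.04 -4.12  1.25] w 21.26
98 254.55102040816325 146.05102040816325 [-0.0187  0.0312  0.2041] [-0.0205  0.0307  0.206 ]
```

View pics/s10.png

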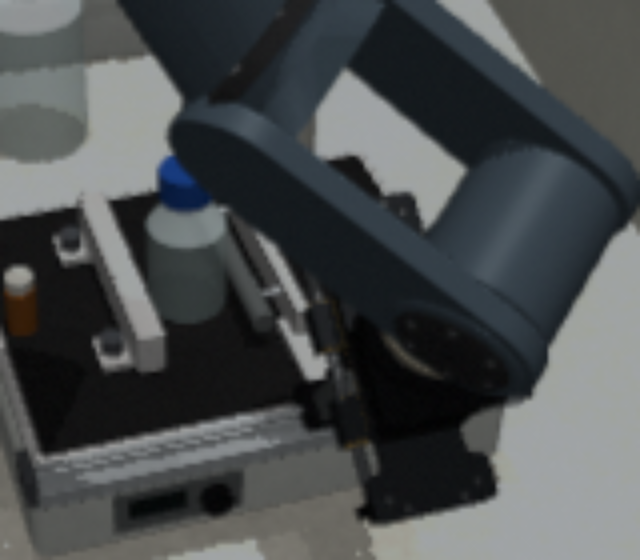

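The bar is now pushing the bottle with 4.1 N drag. The backstop is expected after another 4 mm or so.

```bash
python3 -m inch '[{"ax":0,"ay":0,"az":0,"dx":1,"dy":0,"dz":0,"gripper":10},{"ax":0,"ay":0,"az":0,"dx":1,"dy":0,"dz":0,"gripper":10},{"ax":0,"ay":0,"az":0,"dx":0,"dy":0,"dz":0,"gripper":10}]'
python3 -c "from h import *;tda()"
python3 -m inch '[{"ax":0,"ay":0,"az":0,"dx":1,"dy":0,"dz":0,"gripper":10},{"ax":0,"ay":0,"az":0,"dx":1,"dy":0,"dz":0,"gripper":10},{"ax":0,"ay":0,"az":0,"dx":0,"dy":0,"dz":0,"gripper":10}]'
python3 -c "from h import *;tda()"
python3 -m inch '[{"ax":0,"ay":0,"az":0,"dx":1,"dy":0,"dz":0,"gripper":10},{"ax":0,"ay":0,"az":0,"dx":1,"dy":0,"dz":0,"gripper":10},{"ax":0,"ay":0,"az":0,"dx":0,"dy":0,"dz":0,"gripper":10}]'
python3 -c "from h import *;tda()"
```

```text
time: 19.6
position: [0.6191, -0.0418, 0.1226]
tool_rot: [-0.044, 0.953, 0.301, -0.015]
ft_force: [3.2, 0.1, 3.1]
grip_width: 0.0207
t 19.6 TCP d,y,a mm [-60.8  -37.85 192.28] F d,y,a [ 1.57 -3.18  2.63] w 20.74
time: 19.9
position: [0.6171, -0.042, 0.1226]
tool_rot: [-0.044, 0.953, 0.301, -0.015]
ft_force: [3.7, 0.3, 2.8]
grip_width: 0.0209
t 19.9 TCP d,y,a mm [-60.81 -35.86 192.28] F d,y,a [ 1.55 -3.73  2.34] w 20.89
time: 20.2
position: [0.6151, -0.0422, 0.1226]
tool_rot: [-0.044, 0.953, 0.301, -0.015]
ft_force: [3.0, 0.6, 2.2]
grip_width: 0.021
t 20.2 TCP d,y,a mm [-60.81 -33.87 192.3 ] F d,y,a [ 1.54 -3.07  1.66] w 20.98
```

```bash
python3 -m inch '[{"ax":0,"ay":0,"az":0,"dx":1,"dy":0,"dz":0,"gripper":10},{"ax":0,"ay":0,"az":0,"dx":1,"dy":0,"dz":0,"gripper":10}]'
python3 -c "from h import *;tda()"
python3 -m inch '[{"ax":0,"ay":0,"az":0,"dx":1,"dy":0,"dz":0,"gripper":10},{"ax":0,"ay":0,"az":0,"dx":1,"dy":0,"dz":0,"gripper":10}]'
python3 -c "from h import *;tda()"
python3 -m inch '[{"ax":0,"ay":0,"az":0,"dx":1,"dy":0,"dz":0,"gripper":10},{"ax":0,"ay":0,"az":0,"dx":1,"dy":0,"dz":0,"gripper":10}]'
python3 - <<'E'
from h import *
tda()
from rig import optics
c=optics.camera("side"); np.savez("side11.npz",**c); cv2.imwrite("pics/s11.png",cv2.resize(c["img"][110:210,210:330,::-1],None,fx=6,fy=6))
E
```

```text
time: 20.4
position: [0.6135, -0.0423, 0.1226]
tool_rot: [-0.044, 0.953, 0.301, -0.015]
ft_force: [4.9, 1.1, 0.8]
grip_width: 0.021
t 20.4 TCP d,y,a mm [-60.8  -32.21 192.28] F d,y,a [ 1.01 -5.    0.33] w 21.02
time: 20.6
position: [0.6121, -0.0424, 0.1226]
tool_rot: [-0.044, 0.953, 0.301, -0.014]
ft_force: [6.5, 1.3, 0.5]
grip_width: 0.0209
t 20.6 TCP d,y,a mm [-60.81 -30.79 192.26] F d,y,a [ 0.86 -6.61 -0.03] w 20.9
time: 20.8
position: [0.6108, -0.0426, 0.1226]
tool_rot: [-0.044, 0.953, 0.301, -0.014]
ft_force: [8.6, 1.4, 2.9]
grip_width: 0.0211
t 20.8 TCP d,y,a mm [-60.81 -29.5  192.3 ] F d,y,a [ 2.16 -8.68  2.06] w 21.06
```

View pics/s11.png

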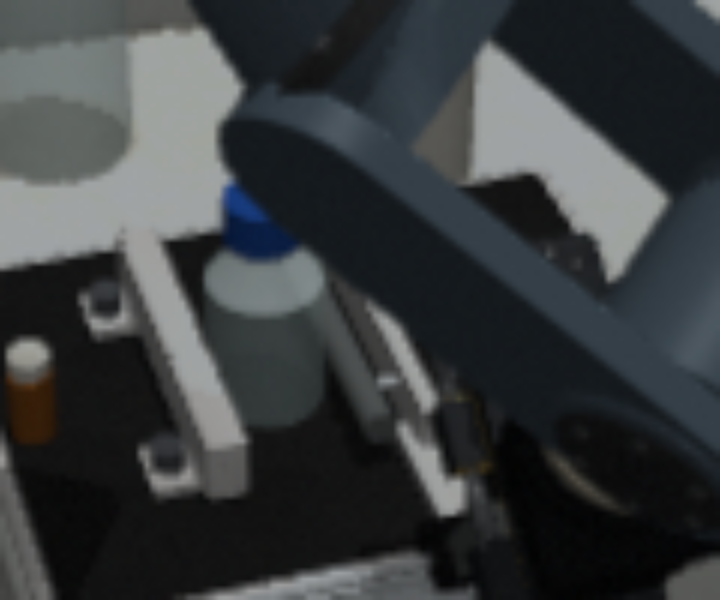

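The bottle now rests against the backstop and the force is rising at about 1.5 N/mm. The bar is at roughly 5.5 N after subtracting the rail's 3 N. I'll go about 3 mm more.

```bash
python3 -m inch '[{"ax":0,"ay":0,"az":0,"dx":1,"dy":0,"dz":0,"gripper":10},{"ax":0,"ay":0,"az":0,"dx":1,"dy":0,"dz":0,"gripper":10}]'
python3 -c "from h import *;tda()"
python3 -m inch '[{"ax":0,"ay":0,"az":0,"dx":1,"dy":0,"dz":0,"gripper":10},{"ax":0,"ay":0,"az":0,"dx":0,"dy":0,"dz":0,"gripper":10}]'
python3 -c "from h import *;tda()"
python3 -m inch '[{"ax":0,"ay":0,"az":0,"dx":0,"dy":0,"dz":0,"gripper":10},{"ax":0,"ay":0,"az":0,"dx":0,"dy":0,"dz":0,"gripper":10}]'
python3 -c "from h import *;tda()"
```

```text
time: 21.05
position: [0.6096, -0.0428, 0.1227]
tool_rot: [-0.043, 0.953, 0.3, -0.013]
ft_force: [10.0, 3.1, -0.6]
grip_width: 0.0209
t 21.05 TCP d,y,a mm [-60.86 -28.31 192.38] F d,y,a [  1.38 -10.28  -1.73] w 20.93
time: 21.25
position: [0.6089, -0.0428, 0.1227]
tool_rot: [-0.043, 0.953, 0.3, -0.013]
ft_force: [9.1, 2.5, -0.4]
grip_width: 0.021
t 21.25 TCP d,y,a mm [-60.87 -27.58 192.39] F d,y,a [ 1.1  -9.29 -1.31] w 21.0
time: 21.45
position: [0.6089, -0.0428, 0.1227]
tool_rot: [-0.043, 0.953, 0.3, -0.013]
ft_force: [10.0, 2.8, -0.6]
grip_width: 0.021
t 21.45 TCP d,y,a mm [-60.85 -27.55 192.37] F d,y,a [  1.21 -10.24  -1.56] w 21.01
```

```bash
python3 -m inch '[{"ax":0,"ay":0,"az":0,"dx":1,"dy":0,"dz":0,"gripper":10},{"ax":0,"ay":0,"az":0,"dx":0,"dy":0,"dz":0,"gripper":10},{"ax":0,"ay":0,"az":0,"dx":0,"dy":0,"dz":0,"gripper":10}]'
python3 -c "from h import *;tda()"
python3 -m inch '[{"ax":0,"ay":0,"az":0,"dx":0,"dy":0,"dz":0,"gripper":28},{"ax":0,"ay":0,"az":0,"dx":0,"dy":0,"dz":0,"gripper":31},{"ax":0,"ay":0,"az":0,"dx":0,"dy":0,"dz":0,"gripper":33}]'
python3 -c "from h import *;tda()"
python3 -m inch '[{"ax":0,"ay":0,"az":0,"dx":0,"dy":0,"dz":0,"gripper":40},{"ax":0,"ay":0,"az":0,"dx":0,"dy":0,"dz":0,"gripper":50},{"ax":0,"ay":0,"az":0,"dx":0,"dy":0,"dz":0,"gripper":70},{"ax":0,"ay":0,"az":0,"dx":0,"dy":0,"dz":0,"gripper":100},{"ax":0,"ay":0,"az":0,"dx":0,"dy":0,"dz":0,"gripper":100},{"ax":0,"ay":0,"az":0,"dx":0,"dy":0,"dz":0,"gripper":100},{"ax":0,"ay":0,"az":0,"dx":0,"dy":0,"dz":0,"gripper":100}]'
python3 -c "from h import *;tda()"
```

```text
time: 21.75
position: [0.6083, -0.0429, 0.1227]
tool_rot: [-0.043, 0.953, 0.3, -0.012]
ft_force: [10.4, 4.3, -0.5]
grip_width: 0.0204
t 21.75 TCP d,y,a mm [-60.88 -27.01 192.4 ] F d,y,a [  2.41 -10.72  -2.26] w 20.37
time: 22.05
position: [0.606, -0.0404, 0.1241]
tool_rot: [-0.044, 0.952, 0.303, -0.015]
ft_force: [4.8, 8.1, 6.4]
grip_width: 0.0272
t 22.05 TCP d,y,a mm [-57.86 -24.93 192.04] F d,y,a [ 9.92 -5.55  0.87] w 27.19
time: 22.75
position: [0.6052, -0.0432, 0.1225]
tool_rot: [-0.044, 0.953, 0.301, -0.016]
ft_force: [-0.5, 0.1, -0.7]
grip_width: 0.075
t 22.75 TCP d,y,a mm [-60.97 -23.88 192.26] F d,y,a [-0.33  0.51 -0.68] w 75.03
```

The force is back to about zero. I retreat along the handle axis and then look.

```bash
python3 -m inch '[{"ax":0,"ay":0,"az":0,"dx":0,"dy":0,"dz":0,"gripper":100},{"ax":0,"ay":0,"az":0,"dx":-2,"dy":0,"dz":-8,"gripper":100},{"ax":0,"ay":0,"az":0,"dx":0,"dy":0,"dz":-20,"gripper":100},{"ax":0,"ay":0,"az":0,"dx":0,"dy":0,"dz":-25,"gripper":100},{"ax":0,"ay":0,"az":0,"dx":0,"dy":0,"dz":-30,"gripper":100},{"ax":0,"ay":0,"az":0,"dx":0,"dy":0,"dz":-30,"gripper":100},{"ax":0,"ay":0,"az":0,"dx":0,"dy":0,"dz":-30,"gripper":100},{"ax":0,"ay":0,"az":0,"dx":0,"dy":0,"dz":-20,"gripper":100}]'
python3 -m inch '[{"ax":0,"ay":0,"az":0,"dx":0,"dy":-30,"dz":-20,"gripper":100},{"ax":0,"ay":0,"az":0,"dx":0,"dy":-40,"dz":0,"gripper":100},{"ax":0,"ay":0,"az":0,"dx":0,"dy":-40,"dz":0,"gripper":100},{"ax":0,"ay":0,"az":0,"dx":0,"dy":0,"dz":0,"gripper":100},{"ax":0,"ay":0,"az":0,"dx":0,"dy":0,"dz":0,"gripper":100},{"ax":0,"ay":0,"az":0,"dx":0,"dy":0,"dz":0,"gripper":100}]'
python3 - <<'E'
from h import *
tda()
from rig import optics
for n in ("side","top"):
    c=optics.camera(n); np.savez(n+"12.npz",**c)
c=load("side12.npz"); cv2.imwrite("pics/s12.png",cv2.resize(c["img"][90:210,200:350,::-1],None,fx=5,fy=5,interpolation=cv2.INTER_CUBIC))
cv2.imwrite("pics/t12.png",cv2.resize(load("top12.npz")["img"][100:250,160:310,::-1],None,fx=4,fy=4))
s,co=np.sin(np.deg2rad(35)),np.cos(np.deg2rad(35))
P=cloud(c).reshape(-1,3); Q=np.c_[(P-O)@EX,(P-O)@EY,P[:,2]]
m=(Q[:,0]<-.13)&(Q[:,0]>-.26)&(abs(Q[:,1]+.03)<.05)&(Q[:,2]>.135)&(Q[:,2]<.2)
q=Q[m]; print('handle y',np.percentile(q[:,1],[3,50,97]).round(4), 'btn d',np.percentile(q@[co,0,s],[95,98,99]).round(4))
I=c["img"].astype(int); Pc=cloud(c); blue=(I[...,2]>I[...,0]+40)&(I[...,2]>I[...,1]+30); blue[:,:235]=0; blue[:,290:]=0; blue[180:]=0
v,u=np.nonzero(blue); print('cap',len(u),w2s(np.nanmedian(Pc[blue],0)).round(4))
m=(Q[:,0]>-.06)&(Q[:,0]<.08)&(Q[:,1]<.02)&(Q[:,1]>-.1)&(Q[:,2]>.108)&(Q[:,2]<.14)
h=np.histogram(Q[m][:,1],bins=np.arange(-.06,.03,.004)); print(dict(zip((h[1]*1000).round().astype(int),h[0])))
E
```

```text
time: 23.55
position: [0.6172, -0.1379, 0.2586]
tool_rot: [-0.044, 0.953, 0.3, -0.014]
ft_force: [0.5, 0.3, 0.5]
grip_width: 0.0876
time: 24.15
position: [0.626, -0.2364, 0.2103]
tool_rot: [-0.044, 0.953, 0.301, -0.015]
ft_force: [0.6, -0.4, 0.5]
grip_width: 0.0873
t 24.15 TCP d,y,a mm [-169.78  -26.54  375.67] F d,y,a [-0.08 -0.51  0.68] w 87.32
handle y [-0.0458 -0.0242 -0.0082] btn d [-0.0471 -0.0454 -0.0451]
cap 163 [-0.0161  0.032   0.2061]
{np.int64(-60): np.int64(0), np.int64(-56): np.int64(0), np.int64(-52): np.int64(0), np.int64(-48): np.int64(0), np.int64(-44): np.int64(0), np.int64(-40): np.int64(0), np.int64(-36): np.int64(1), np.int64(-32): np.int64(21), np.int64(-28): np.int64(28), np.int64(-24): np.int64(86), np.int64(-20): np.int64(5), np.int64(-16): np.int64(6), np.int64(-12): np.int64(18), np.int64(-8): np.int64(26), np.int64(-4): np.int64(23), np.int64(0): np.int64(20), np.int64(4): np.int64(9), np.int64(8): np.int64(7), np.int64(12): np.int64(10), np.int64(16): np.int64(9), np.int64(20): np.int64(0), np.int64(24): np.int64(0)}
```

View pics/s12.png

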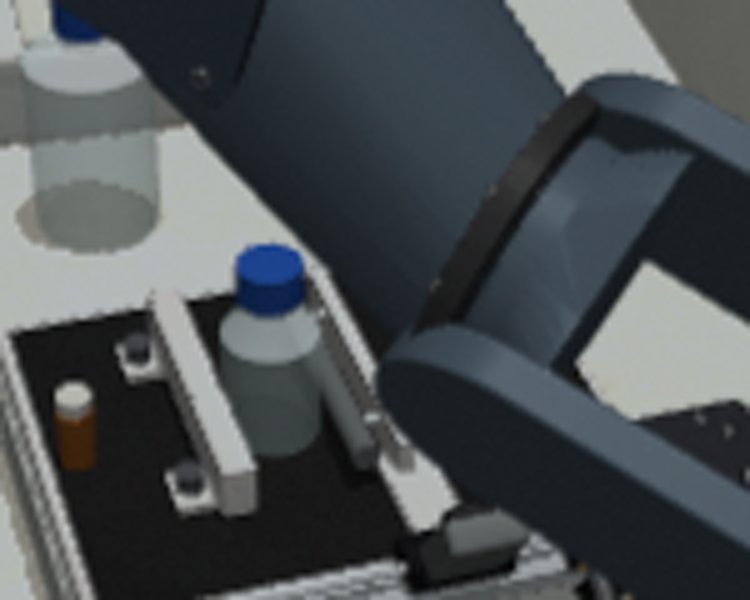

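View pics/t12.png

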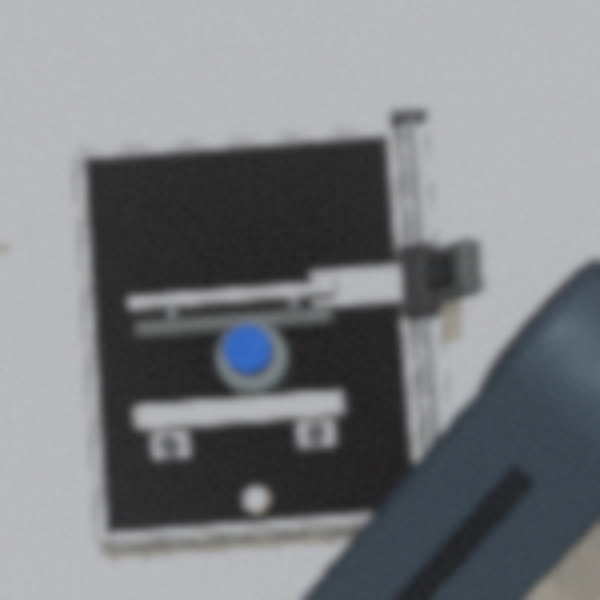

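The top view shows the bottle trapped between the bars, and the handle has moved 67 mm. I now check how far the bar has given, from the bracket-to-bar gap before and after.

```bash
python3 - <<'E'
from h import *
def prof(n,lo,hi):
    P=cloud(load(n)).reshape(-1,3); Q=np.c_[(P-O)@EX,(P-O)@EY,P[:,2]]
    m=(Q[:,0]>.02)&(Q[:,0]<.085)&(Q[:,1]>lo)&(Q[:,1]<hi)&(Q[:,2]>.117)&(Q[:,2]<.14)
    y=Q[m][:,1]
    from scipy.cluster.vq import kmeans2
    c,l=kmeans2(y,np.array([y.min(),y.max()]),minit='matrix'); print(n,len(y),c.round(4),'gap',(c[1]-c[0]).round(4),np.bincount(l))
prof("top0.npz",-.12,-.04);prof("top4.npz",-.12,-.04);prof("top12.npz",-.05,.005)
prof("side0.npz",-.12,-.04);prof("side4.npz",-.12,-.04);prof("side12.npz",-.05,.005)
# bystanders before/after
a,b=load("side0.npz"),load("side12.npz")
from rig import robot
print(robot.get_obs()["time"])
E
```

```text
top0.npz 152 [-0.0918 -0.066 ] gap 0.0258 [68 84]Traceback (most recent call last):
  File "<stdin>", line 8, in <module>
  File "<stdin>", line 7, in prof
    return umr_minimum(a, axis, None, out, keepdims, initial, where)
ValueError: zero-size array to reduction operation minimum which has no identity
```

```bash
python3 - <<'E'
from h import *
from scipy.cluster.vq import kmeans2
def prof(n,lo,hi):
    P=cloud(load(n)).reshape(-1,3); Q=np.c_[(P-O)@EX,(P-O)@EY,P[:,2]]
    m=(Q[:,0]>-.05)&(Q[:,0]<.085)&(Q[:,1]>lo)&(Q[:,1]<hi)&(Q[:,2]>.119)&(Q[:,2]<.14)
    y=Q[m][:,1]
    if len(y)<20: print(n,'few');return
    c,l=kmeans2(y,np.array([y.min(),y.max()]),minit='matrix'); print(n,len(y),[np.median(y[l==i]).round(4) for i in (0,1)],np.bincount(l))
prof("top0.npz",-.12,-.04);prof("top12.npz",-.05,.003)
prof("side0.npz",-.12,-.04);prof("side4.npz",-.12,-.04);prof("side12.npz",-.05,.003)
E
```

```text
top0.npz 279 [np.float64(-0.0921), np.float64(-0.0657)] [128 151]
top12.npz 258 [np.float64(-0.026), np.float64(-0.0059)] [123 135]
side0.npz 237 [np.float64(-0.0914), np.float64(-0.0647)] [116 121]
side4.npz 237 [np.float64(-0.0916), np.float64(-0.0649)] [112 125]
side12.npz 147 [np.float64(-0.0249), np.float64(-0.0052)] [90 57]
```

The gap shrank from 26.5 mm to about 20 mm in both cameras. That is about 6.5 mm of give, or roughly 10 N, and the clamp is holding with the gripper away. I'm handing in.

```bash
python3 -c "
from rig import robot
print(robot.hand_in()); print(robot.get_obs()['time'])"
```

```text
the job is handed in; nothing more can be done
None
the job is handed in; nothing more can be done
```

The small blue-capped bottle is standing upright on the platform, trapped between the clamp's sprung bar and the backstop. I handed the job in at about 24 s; no verdict is reported.

**What I did:**
- I gripped the bottle by its body, set it down between the bars and released it.
- I then squeezed the leaning handle with 40 N. The fingers closed to 21 mm, which means the button was in.
- I slid the clamp about 67 mm. Drag was about 3 N running free, 4 N while pushing the bottle, and 10.7 N at the end.
- I let go and backed the gripper away.

**Last checks:**
- **Bar:** the bracket-to-bar gap shrank from 26.5 mm to about 20 mm in both cameras. That is about 6.5 mm of give, or roughly 10 N. The wrist force (10.7 N less about 3 N of rail drag) suggests nearer 8 N. Both are within 6 to 12 N.
- **Clamp and button:** the clamp stayed put after release, and the button's surface is back at its original level, so it is out and the clamp is locked.
- **Bottle:** the cap's height and position fit an upright bottle against the backstop.
- **Robot:** it was clear of everything, with no force on the wrist.

**Not checked:** I did not measure the other glassware again at the end. The vial was where it started in the last pictures, and I saw no unexpected wrist forces.

**One difference from the figures given:** the fingers read 21 mm on the handle with the button in, against the 22 mm stated. I put this down to a small gripper reading error, since the bottle also read slightly under its 56 mm.

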